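Restock the kit tray in order of use and slide it to the hand-over station

ROBOT

A 7-joint arm with a two-finger parallel gripper is mounted at the origin on a cart in front of the work surface, level with it; the furniture and walls round the work are solid. World frame = base frame: x ahead of the robot, y to its left, z up, the work surface at z = 0. Lengths are in m, angles in rad, forces in N, time in s.
With the tool pointing down it reaches from about 0.4 to 0.875 m from the base axis. Payload 6.5 kg.
Tool frame: the origin (TCP) lies between the finger pads; the fingertips stand 11 mm ahead of it and the grasp point (between the pads) lies 8 mm behind it; z points along the fingers, y is the line along which they close (so a half turn about z gives the same grasp; the last joint's range is limited). The gripper opens to 88 mm and grips with 3 to 60 N. Pads are 18 mm wide; open, the fingers measure 123 mm over their backs; the gripper's body (75 mm by 187 mm) begins 45 mm behind the grasp point.
Start: joints at [-1.411, 0.536, -0.004, 1.538, 0.003, 1.067, -0.071], TCP at [0.146, 0.633, 0.25] pointing down, gripper open.
Joint ranges: [-2.7, 2.7], [-0.37, 2.16], [-1.27, 1.26], [0.24, 2.4], [-1.31, 4.45], [0.19, 1.91], [-2.76, 2.76]. Speed limits (rad/s): [2.39, 2.39, 3.14, 3.14, 3.14, 3.14, 3.14].

INTERFACE

Orientations are given as a unit quaternion [x, y, z, w].
In Python, from workcell import arm gives the robot as it stands.
- The arm moves only by the shell command python3 inch.py FILE, which reads ROWS from the file FILE. ROWS is one flat JSON list of numbers that holds 1 to 5 rows one after another, with no inner brackets; each row has 7 numbers: dx, dy, dz in cm, then a rotation vector rx, ry, rz in rad, then the finger opening in m; each row shifts and turns the commanded pose from where the row before left it, along the tool's axes as they then stand; what a row does not reach is not made up. A row lasts 1/8 s, in which the tool goes at most 0.0625 m and 0.188 rad, less where a joint would pass 70% of its speed; a pose out of reach is approached as far as the arm can. The fingers move at their own pace and stop on an object; the grip force is fixed at half the most. Time passes only in rows, so rows that do not move let the fingers close. It prints the time, the measured TCP pose, the force, the opening and the grip force at its end. Input that does not fit is refused with a message, and nothing moves.
- arm.observe(): the state, without advancing time (a new reading comes with each control period).
- arm.get_image(name): name is "side" or "top"; returns a dict with "pixels" (400x640x3 uint8, blue, green, red), "depth" (400x640 float32, m along the optical axis (not along the pixel's ray), 0 where there is no reading), "K" (3x3 intrinsics, pixels), "dist_coeffs" ([k1, k2, p1, p2, k3] as OpenCV has them; the pictures are not rectified), "T" (4x4, takes a point from camera to world coordinates). Camera axes: x right, y down, z forward; pixel columns grow to the right and rows downward; lengths in m; the calibration is good to about 2 mm. A picture is of the moment at which its call begins.
- arm.close_job(): hands the job in; it is judged then, once.
The state is a dict: "time_s": time; "joints": joint angles; "joint_velocities": joint speeds; "effort": joint torques, N m; "tcp_pos": TCP position; "eef_rot": TCP orientation; "force": force on the tool from outside, world axes, zero at the start; "moment": the same for the moment, N m; "grip_width": finger opening in m; "gripper_force": force on a finger pad.
Only numpy, scipy, OpenCV 4.12 (cv2) and the standard library are available. Lean on these libraries where they do the work, as an engineer would, in place of code of your own. Each camera call takes 0.05 s, during which the arm holds its last target. There are 200 camera calls.

TASK

Draw the kit tray back out from under the clear cover by its black post until it clicks in at the loading station, and throw the spent test cassette that lies in it into the yellow waste tub. Then lay the kit things that are out on the table (three or four of: black marker, red-capped vial, tweezers, fresh test cassette, steel pen) flat and lengthwise in the tray's lanes, one to a lane, in that order of use starting from the blue end; skip whatever is not there. With the kit laid, push the tray back under the cover until it clicks in at the hand-over station.

Things in the scene. Friction and masses are not known exactly. Their poses are not given: they have to be found in the camera images.
- carriage (a joint): place of the tray along its slide, m: 0 = in the loading notch, 0.27 = in the hand-over notch (tray under the cover), where it starts; grows toward the slide's -y. End stops 5 mm beyond each. A sprung ball drops into each notch: 4 to 5 N to push in or out, about 1 N between; let go within 4 mm of a notch it draws itself in.
- slide: fixed aluminium slide, base 124 x 607 mm, 19 mm high at its end stops, long along its y; origin on the table under its middle line. A clear cover, open at both ends, stands over its -y end: y = -0.253 to -0.037 and x = -0.10 to 0.10 in this frame, roof 63 to 66 mm above the table.
- kit_tray: white tray 166 x 212 mm, moves along its y. Origin below its middle at table level; floor 26 mm above it, rim 9 mm above the floor, 4 mm thick. Four lanes 158 mm long along x, 47 mm wide, middles at y = -0.075 (blue end, blue patch), -0.025, 0.025, 0.075. Dividers 8 mm high; they and the end rims have a finger gap in the middle (|x| < 24 mm). The blue-edged -y end goes first under the cover.
- lane1 (a point): middle of the floor of the lane at the blue end
- lane2 (a point): middle of the floor of the second lane
- lane3 (a point): middle of the floor of the third lane
- lane4 (a point): middle of the floor of the lane next to the post
- post_top (a point): top of the tray's black upright post, 22 mm thick and round, 82 mm above the table, straight part 46 mm long; it stands at x = -0.05, y = 0.185 in the tray's frame and stays outside the cover
- marker: black marker pen, 138 mm long along its y, 16 mm wide, 16 mm high; origin under its middle
- vial: clear vial with orange filling and red cap, lying, 75 mm long along its y, 16 mm wide, 17 mm high; origin under its middle
- tweezers: steel tweezers, 130 mm long along its y, 16 mm wide, 9 mm high; origin under its middle
- cassette: fresh white test cassette lying on the table, 66 mm long along its x, 18 mm wide, 5 mm high; origin under its middle
- pen: push-button pen, silver with a black grip, 118 mm long along its y, 12 mm wide, 11 mm high; origin under its middle
- spent_cassette: spent white test cassette, the one that lies in the second lane of the tray at the start, its length along the lane; 66 mm long along its x, 18 mm wide, 5 mm high; origin under its middle
- waste_tub: open yellow tub, fixed, 120 mm along its x, 150 mm along its y, 45 mm high, walls and floor 4 to 5 mm; origin under its middle

How it is judged:
On the way, in this order (a step that is already met when the one before it is completed fails the run):
1. the tray is clicked in at the loading station (value of joint carriage between -0.004 and 0.004 m and velocity of joint carriage between -0.02 and 0.02 m/s), for 0.2 s.
2. with the tray at the loading station, the spent cassette is in the tub and every kit thing lies in its own lane in order of use (value of joint carriage between -0.004 and 0.004 m and (y of marker in the frame of kit_tray between -0.093 and -0.057 m or y of marker in the frame of kit_tray between -0.043 and -0.007 m or y of marker in the frame of kit_tray between 0.007 and 0.043 m or y of marker in the frame of kit_tray between 0.057 and 0.093 m) and x of marker in the frame of kit_tray between -0.05 and 0.05 m and z of marker in the frame of kit_tray between 0.018 and 0.045 m and angle between the y axis of each of marker, vial, tweezers, pen and the x axis of kit_tray, either way round below 0.3 rad and (y of vial in the frame of kit_tray between -0.093 and -0.057 m or y of vial in the frame of kit_tray between -0.043 and -0.007 m or y of vial in the frame of kit_tray between 0.007 and 0.043 m or y of vial in the frame of kit_tray between 0.057 and 0.093 m) and x of vial in the frame of kit_tray between -0.05 and 0.05 m and z of vial in the frame of kit_tray between 0.018 and 0.046 m and (y of tweezers in the frame of kit_tray between -0.093 and -0.057 m or y of tweezers in the frame of kit_tray between -0.043 and -0.007 m or y of tweezers in the frame of kit_tray between 0.007 and 0.043 m or y of tweezers in the frame of kit_tray between 0.057 and 0.093 m) and x of tweezers in the frame of kit_tray between -0.05 and 0.05 m and z of tweezers in the frame of kit_tray between 0.018 and 0.038 m and (y of cassette in the frame of kit_tray between -0.093 and -0.057 m or y of cassette in the frame of kit_tray between -0.043 and -0.007 m or y of cassette in the frame of kit_tray between 0.007 and 0.043 m or y of cassette in the frame of kit_tray between 0.057 and 0.093 m) and x of cassette in the frame of kit_tray between -0.05 and 0.05 m and z of cassette in the frame of kit_tray between 0.018 and 0.034 m and angle between the x axis of cassette and the x axis of kit_tray, either way round below 0.3 rad and (y of pen in the frame of kit_tray between -0.093 and -0.057 m or y of pen in the frame of kit_tray between -0.043 and -0.007 m or y of pen in the frame of kit_tray between 0.007 and 0.043 m or y of pen in the frame of kit_tray between 0.057 and 0.093 m) and x of pen in the frame of kit_tray between -0.05 and 0.05 m and z of pen in the frame of kit_tray between 0.018 and 0.04 m and ((y of marker in the frame of kit_tray below -0.1 m and y of vial in the frame of kit_tray above -0.1 m) or (y of marker in the frame of kit_tray below -0.05 m and y of vial in the frame of kit_tray above -0.05 m) or (y of marker in the frame of kit_tray below 0 m and y of vial in the frame of kit_tray above 0 m) or (y of marker in the frame of kit_tray below 0.05 m and y of vial in the frame of kit_tray above 0.05 m) or (y of marker in the frame of kit_tray below 0.1 m and y of vial in the frame of kit_tray above 0.1 m and value of joint carriage above -0.05 m)) and ((y of marker in the frame of kit_tray below -0.1 m and y of tweezers in the frame of kit_tray above -0.1 m) or (y of marker in the frame of kit_tray below -0.05 m and y of tweezers in the frame of kit_tray above -0.05 m) or (y of marker in the frame of kit_tray below 0 m and y of tweezers in the frame of kit_tray above 0 m) or (y of marker in the frame of kit_tray below 0.05 m and y of tweezers in the frame of kit_tray above 0.05 m) or (y of marker in the frame of kit_tray below 0.1 m and y of tweezers in the frame of kit_tray above 0.1 m and value of joint carriage above -0.05 m)) and ((y of marker in the frame of kit_tray below -0.1 m and y of cassette in the frame of kit_tray above -0.1 m) or (y of marker in the frame of kit_tray below -0.05 m and y of cassette in the frame of kit_tray above -0.05 m) or (y of marker in the frame of kit_tray below 0 m and y of cassette in the frame of kit_tray above 0 m) or (y of marker in the frame of kit_tray below 0.05 m and y of cassette in the frame of kit_tray above 0.05 m) or (y of marker in the frame of kit_tray below 0.1 m and y of cassette in the frame of kit_tray above 0.1 m and value of joint carriage above -0.05 m)) and ((y of marker in the frame of kit_tray below -0.1 m and y of pen in the frame of kit_tray above -0.1 m) or (y of marker in the frame of kit_tray below -0.05 m and y of pen in the frame of kit_tray above -0.05 m) or (y of marker in the frame of kit_tray below 0 m and y of pen in the frame of kit_tray above 0 m) or (y of marker in the frame of kit_tray below 0.05 m and y of pen in the frame of kit_tray above 0.05 m) or (y of marker in the frame of kit_tray below 0.1 m and y of pen in the frame of kit_tray above 0.1 m and value of joint carriage above -0.05 m)) and ((y of vial in the frame of kit_tray below -0.1 m and y of tweezers in the frame of kit_tray above -0.1 m) or (y of vial in the frame of kit_tray below -0.05 m and y of tweezers in the frame of kit_tray above -0.05 m) or (y of vial in the frame of kit_tray below 0 m and y of tweezers in the frame of kit_tray above 0 m) or (y of vial in the frame of kit_tray below 0.05 m and y of tweezers in the frame of kit_tray above 0.05 m) or (y of vial in the frame of kit_tray below 0.1 m and y of tweezers in the frame of kit_tray above 0.1 m and value of joint carriage above -0.05 m)) and ((y of vial in the frame of kit_tray below -0.1 m and y of cassette in the frame of kit_tray above -0.1 m) or (y of vial in the frame of kit_tray below -0.05 m and y of cassette in the frame of kit_tray above -0.05 m) or (y of vial in the frame of kit_tray below 0 m and y of cassette in the frame of kit_tray above 0 m) or (y of vial in the frame of kit_tray below 0.05 m and y of cassette in the frame of kit_tray above 0.05 m) or (y of vial in the frame of kit_tray below 0.1 m and y of cassette in the frame of kit_tray above 0.1 m and value of joint carriage above -0.05 m)) and ((y of vial in the frame of kit_tray below -0.1 m and y of pen in the frame of kit_tray above -0.1 m) or (y of vial in the frame of kit_tray below -0.05 m and y of pen in the frame of kit_tray above -0.05 m) or (y of vial in the frame of kit_tray below 0 m and y of pen in the frame of kit_tray above 0 m) or (y of vial in the frame of kit_tray below 0.05 m and y of pen in the frame of kit_tray above 0.05 m) or (y of vial in the frame of kit_tray below 0.1 m and y of pen in the frame of kit_tray above 0.1 m and value of joint carriage above -0.05 m)) and ((y of tweezers in the frame of kit_tray below -0.1 m and y of cassette in the frame of kit_tray above -0.1 m) or (y of tweezers in the frame of kit_tray below -0.05 m and y of cassette in the frame of kit_tray above -0.05 m) or (y of tweezers in the frame of kit_tray below 0 m and y of cassette in the frame of kit_tray above 0 m) or (y of tweezers in the frame of kit_tray below 0.05 m and y of cassette in the frame of kit_tray above 0.05 m) or (y of tweezers in the frame of kit_tray below 0.1 m and y of cassette in the frame of kit_tray above 0.1 m and value of joint carriage above -0.05 m)) and ((y of tweezers in the frame of kit_tray below -0.1 m and y of pen in the frame of kit_tray above -0.1 m) or (y of tweezers in the frame of kit_tray below -0.05 m and y of pen in the frame of kit_tray above -0.05 m) or (y of tweezers in the frame of kit_tray below 0 m and y of pen in the frame of kit_tray above 0 m) or (y of tweezers in the frame of kit_tray below 0.05 m and y of pen in the frame of kit_tray above 0.05 m) or (y of tweezers in the frame of kit_tray below 0.1 m and y of pen in the frame of kit_tray above 0.1 m and value of joint carriage above -0.05 m)) and ((y of cassette in the frame of kit_tray below -0.1 m and y of pen in the frame of kit_tray above -0.1 m) or (y of cassette in the frame of kit_tray below -0.05 m and y of pen in the frame of kit_tray above -0.05 m) or (y of cassette in the frame of kit_tray below 0 m and y of pen in the frame of kit_tray above 0 m) or (y of cassette in the frame of kit_tray below 0.05 m and y of pen in the frame of kit_tray above 0.05 m) or (y of cassette in the frame of kit_tray below 0.1 m and y of pen in the frame of kit_tray above 0.1 m and value of joint carriage above -0.05 m)) and x of spent_cassette in the frame of waste_tub between -0.058 and 0.058 m and y of spent_cassette in the frame of waste_tub between -0.073 and 0.073 m and z of spent_cassette in the frame of waste_tub between 0 and 0.05 m and linear speed of each of marker, vial, tweezers, cassette, pen, spent_cassette below 0.03 m/s), for 0.2 s.
3. the tray is clicked in at the hand-over station (value of joint carriage between 0.266 and 0.274 m and velocity of joint carriage between -0.02 and 0.02 m/s), for 0.2 s.
At the end, for the whole second after the job is handed in: tray in the hand-over notch (carriage within 4 mm of 0.27); each kit thing present flat in a lane of its own (within 18 mm of its middle line, 50 mm of its middle, 0.3 rad), in order marker, vial, tweezers, cassette, pen from the blue end; spent cassette in the tub; all at rest (all of step 3 and (y of marker in the frame of kit_tray between -0.093 and -0.057 m or y of marker in the frame of kit_tray between -0.043 and -0.007 m or y of marker in the frame of kit_tray between 0.007 and 0.043 m or y of marker in the frame of kit_tray between 0.057 and 0.093 m) and x of marker in the frame of kit_tray between -0.05 and 0.05 m and z of marker in the frame of kit_tray between 0.018 and 0.045 m and angle between the y axis of each of marker, vial, tweezers, pen and the x axis of kit_tray, either way round below 0.3 rad and (y of vial in the frame of kit_tray between -0.093 and -0.057 m or y of vial in the frame of kit_tray between -0.043 and -0.007 m or y of vial in the frame of kit_tray between 0.007 and 0.043 m or y of vial in the frame of kit_tray between 0.057 and 0.093 m) and x of vial in the frame of kit_tray between -0.05 and 0.05 m and z of vial in the frame of kit_tray between 0.018 and 0.046 m and (y of tweezers in the frame of kit_tray between -0.093 and -0.057 m or y of tweezers in the frame of kit_tray between -0.043 and -0.007 m or y of tweezers in the frame of kit_tray between 0.007 and 0.043 m or y of tweezers in the frame of kit_tray between 0.057 and 0.093 m) and x of tweezers in the frame of kit_tray between -0.05 and 0.05 m and z of tweezers in the frame of kit_tray between 0.018 and 0.038 m and (y of cassette in the frame of kit_tray between -0.093 and -0.057 m or y of cassette in the frame of kit_tray between -0.043 and -0.007 m or y of cassette in the frame of kit_tray between 0.007 and 0.043 m or y of cassette in the frame of kit_tray between 0.057 and 0.093 m) and x of cassette in the frame of kit_tray between -0.05 and 0.05 m and z of cassette in the frame of kit_tray between 0.018 and 0.034 m and angle between the x axis of cassette and the x axis of kit_tray, either way round below 0.3 rad and (y of pen in the frame of kit_tray between -0.093 and -0.057 m or y of pen in the frame of kit_tray between -0.043 and -0.007 m or y of pen in the frame of kit_tray between 0.007 and 0.043 m or y of pen in the frame of kit_tray between 0.057 and 0.093 m) and x of pen in the frame of kit_tray between -0.05 and 0.05 m and z of pen in the frame of kit_tray between 0.018 and 0.04 m and ((y of marker in the frame of kit_tray below -0.1 m and y of vial in the frame of kit_tray above -0.1 m) or (y of marker in the frame of kit_tray below -0.05 m and y of vial in the frame of kit_tray above -0.05 m) or (y of marker in the frame of kit_tray below 0 m and y of vial in the frame of kit_tray above 0 m) or (y of marker in the frame of kit_tray below 0.05 m and y of vial in the frame of kit_tray above 0.05 m) or (y of marker in the frame of kit_tray below 0.1 m and y of vial in the frame of kit_tray above 0.1 m and value of joint carriage above -0.05 m)) and ((y of marker in the frame of kit_tray below -0.1 m and y of tweezers in the frame of kit_tray above -0.1 m) or (y of marker in the frame of kit_tray below -0.05 m and y of tweezers in the frame of kit_tray above -0.05 m) or (y of marker in the frame of kit_tray below 0 m and y of tweezers in the frame of kit_tray above 0 m) or (y of marker in the frame of kit_tray below 0.05 m and y of tweezers in the frame of kit_tray above 0.05 m) or (y of marker in the frame of kit_tray below 0.1 m and y of tweezers in the frame of kit_tray above 0.1 m and value of joint carriage above -0.05 m)) and ((y of marker in the frame of kit_tray below -0.1 m and y of cassette in the frame of kit_tray above -0.1 m) or (y of marker in the frame of kit_tray below -0.05 m and y of cassette in the frame of kit_tray above -0.05 m) or (y of marker in the frame of kit_tray below 0 m and y of cassette in the frame of kit_tray above 0 m) or (y of marker in the frame of kit_tray below 0.05 m and y of cassette in the frame of kit_tray above 0.05 m) or (y of marker in the frame of kit_tray below 0.1 m and y of cassette in the frame of kit_tray above 0.1 m and value of joint carriage above -0.05 m)) and ((y of marker in the frame of kit_tray below -0.1 m and y of pen in the frame of kit_tray above -0.1 m) or (y of marker in the frame of kit_tray below -0.05 m and y of pen in the frame of kit_tray above -0.05 m) or (y of marker in the frame of kit_tray below 0 m and y of pen in the frame of kit_tray above 0 m) or (y of marker in the frame of kit_tray below 0.05 m and y of pen in the frame of kit_tray above 0.05 m) or (y of marker in the frame of kit_tray below 0.1 m and y of pen in the frame of kit_tray above 0.1 m and value of joint carriage above -0.05 m)) and ((y of vial in the frame of kit_tray below -0.1 m and y of tweezers in the frame of kit_tray above -0.1 m) or (y of vial in the frame of kit_tray below -0.05 m and y of tweezers in the frame of kit_tray above -0.05 m) or (y of vial in the frame of kit_tray below 0 m and y of tweezers in the frame of kit_tray above 0 m) or (y of vial in the frame of kit_tray below 0.05 m and y of tweezers in the frame of kit_tray above 0.05 m) or (y of vial in the frame of kit_tray below 0.1 m and y of tweezers in the frame of kit_tray above 0.1 m and value of joint carriage above -0.05 m)) and ((y of vial in the frame of kit_tray below -0.1 m and y of cassette in the frame of kit_tray above -0.1 m) or (y of vial in the frame of kit_tray below -0.05 m and y of cassette in the frame of kit_tray above -0.05 m) or (y of vial in the frame of kit_tray below 0 m and y of cassette in the frame of kit_tray above 0 m) or (y of vial in the frame of kit_tray below 0.05 m and y of cassette in the frame of kit_tray above 0.05 m) or (y of vial in the frame of kit_tray below 0.1 m and y of cassette in the frame of kit_tray above 0.1 m and value of joint carriage above -0.05 m)) and ((y of vial in the frame of kit_tray below -0.1 m and y of pen in the frame of kit_tray above -0.1 m) or (y of vial in the frame of kit_tray below -0.05 m and y of pen in the frame of kit_tray above -0.05 m) or (y of vial in the frame of kit_tray below 0 m and y of pen in the frame of kit_tray above 0 m) or (y of vial in the frame of kit_tray below 0.05 m and y of pen in the frame of kit_tray above 0.05 m) or (y of vial in the frame of kit_tray below 0.1 m and y of pen in the frame of kit_tray above 0.1 m and value of joint carriage above -0.05 m)) and ((y of tweezers in the frame of kit_tray below -0.1 m and y of cassette in the frame of kit_tray above -0.1 m) or (y of tweezers in the frame of kit_tray below -0.05 m and y of cassette in the frame of kit_tray above -0.05 m) or (y of tweezers in the frame of kit_tray below 0 m and y of cassette in the frame of kit_tray above 0 m) or (y of tweezers in the frame of kit_tray below 0.05 m and y of cassette in the frame of kit_tray above 0.05 m) or (y of tweezers in the frame of kit_tray below 0.1 m and y of cassette in the frame of kit_tray above 0.1 m and value of joint carriage above -0.05 m)) and ((y of tweezers in the frame of kit_tray below -0.1 m and y of pen in the frame of kit_tray above -0.1 m) or (y of tweezers in the frame of kit_tray below -0.05 m and y of pen in the frame of kit_tray above -0.05 m) or (y of tweezers in the frame of kit_tray below 0 m and y of pen in the frame of kit_tray above 0 m) or (y of tweezers in the frame of kit_tray below 0.05 m and y of pen in the frame of kit_tray above 0.05 m) or (y of tweezers in the frame of kit_tray below 0.1 m and y of pen in the frame of kit_tray above 0.1 m and value of joint carriage above -0.05 m)) and ((y of cassette in the frame of kit_tray below -0.1 m and y of pen in the frame of kit_tray above -0.1 m) or (y of cassette in the frame of kit_tray below -0.05 m and y of pen in the frame of kit_tray above -0.05 m) or (y of cassette in the frame of kit_tray below 0 m and y of pen in the frame of kit_tray above 0 m) or (y of cassette in the frame of kit_tray below 0.05 m and y of pen in the frame of kit_tray above 0.05 m) or (y of cassette in the frame of kit_tray below 0.1 m and y of pen in the frame of kit_tray above 0.1 m and value of joint carriage above -0.05 m)) and x of spent_cassette in the frame of waste_tub between -0.058 and 0.058 m and y of spent_cassette in the frame of waste_tub between -0.073 and 0.073 m and z of spent_cassette in the frame of waste_tub between 0 and 0.05 m and linear speed of each of marker, vial, tweezers, cassette, pen, spent_cassette below 0.03 m/s); the robot touches nothing.
Of marker, vial, tweezers, cassette, pen only 3 to 4 are there at a start; the rules pass over those that are not, and their reading is None.
At some moment in a run one of marker, vial, tweezers, cassette, pen may be knocked a few centimetres aside while the robot is not near it.
Once in a run the grip may slacken for a moment while it holds something.
It also fails if it takes over 210 s, if anything falls off the work surface, if the arm or the gripper's body presses on something with over 40 N, if the wrist force passes 120 N, or if a joint passes its speed limit or range.

## Working session

There is one attempt and no reset: what is moved stays moved. The work goes in short steps, Python scripts to look and compute and a shell command to move; the robot and the scene stay as the last step left them, time stands still between calls to the robot, and variables do not carry over. Pictures are saved under pics/ and viewed, at most 14 in all, crops included, and the job is handed in when it is done.

```bash
ls; mkdir -p pics
python3 - <<'E'
from workcell import arm
import cv2,numpy as np
print(arm.observe())
for n in("top","side"):
    i=arm.get_image(n);cv2.imwrite(f"pics/{n}0.png",i["pixels"]);print(n,i["K"],i["dist_coeffs"],i["T"])
    np.savez(f"{n}0.npz",**i)
E
```

```text
inch.py
pics
workcell.py
{'time_s': 0.0, 'joints': array([-1.41120221,  0.5371422 , -0.00442561,  1.53889263,  0.00262576,
        1.06728026, -0.07122304]), 'joint_velocities': array([ 7.40154244e-04, -1.31938521e-03, -1.06527708e-03, -8.52666328e-04,
        1.26419584e-03,  1.26180783e-04,  5.04090221e-05]), 'effort': array([ 4.17377742e-04, -5.70979679e+01,  9.91395302e-01, -2.51614094e+01,
       -5.61148545e-02,  1.77998096e-02,  1.60669160e-04]), 'tcp_pos': array([0.14541793, 0.63290668, 0.24884712]), 'eef_rot': array([ 1.12632396e-01,  9.93636355e-01, -8.58300681e-04, -1.91532370e-05]), 'force': array([-0.10670883,  1.01503817, -0.14451335]), 'moment': array([ 0.00169769,  0.02531408, -0.00397119]), 'gripper_force': 0.0, 'grip_width': 0.08764577805203558}
top [[427.12208375   0.         318.1154985 ]
 [  0.         427.12208375 195.82309188]
 [  0.           0.           1.        ]] [-0.11614915  0.          0.          0.          0.        ] [[ 0.00653923 -0.99608013  0.0882134   0.44641192]
 [-0.99993747 -0.00571321  0.00961306  0.09697763]
 [-0.00907139 -0.08827075 -0.99605521  1.2577255 ]
 [ 0.          0.          0.          1.        ]]
side [[512.92609643   0.         316.04429134]
 [  0.         512.92609643 197.71521111]
 [  0.           0.           1.        ]] [-0.04905543  0.          0.          0.          0.        ] [[ 0.62070856 -0.65484527  0.43115954  0.01021481]
 [-0.78402137 -0.51448486  0.3472979  -0.29134963]
 [-0.00560133 -0.55360907 -0.83275784  1.06660664]
 [ 0.          0.          0.          1.        ]]
```
View pics/top0.png

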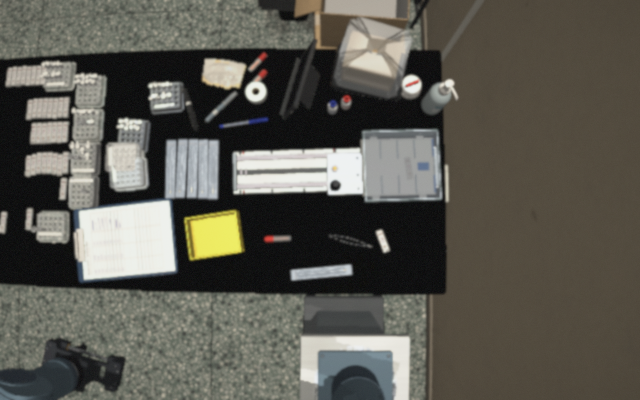

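View pics/side0.png

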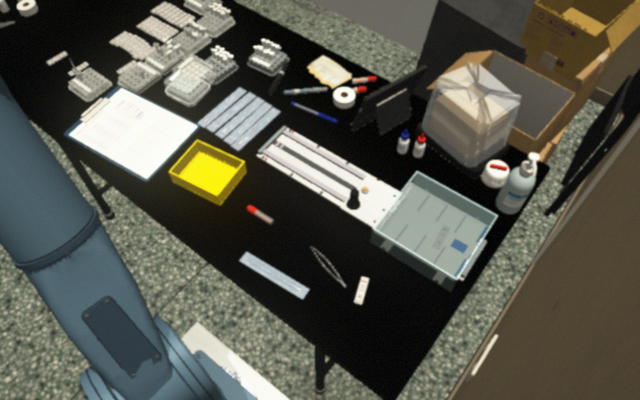

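The top view shows the tray under the cover (col 327–441), the black post at (335,185), the tub at (214,235), the vial at (278,239), the tweezers at (350,241) and the cassette at (383,240). The clutter at the back may include a pen or marker, so I'll zoom in with raised gamma.

Run:
```python
import cv2,numpy as np
a=np.load("top0.npz")["pixels"];b=np.load("side0.npz")["pixels"]
g=lambda i:(255*(i/255.)**.5).astype(np.uint8)
c=g(cv2.resize(a[50:300,150:450],(720,600),interpolation=cv2.INTER_CUBIC))
d=g(cv2.resize(b[40:320,150:510],(771,600),interpolation=cv2.INTER_CUBIC))
cv2.imwrite("pics/top0z.png",c);cv2.imwrite("pics/side0z.png",d)
```

View pics/top0z.png

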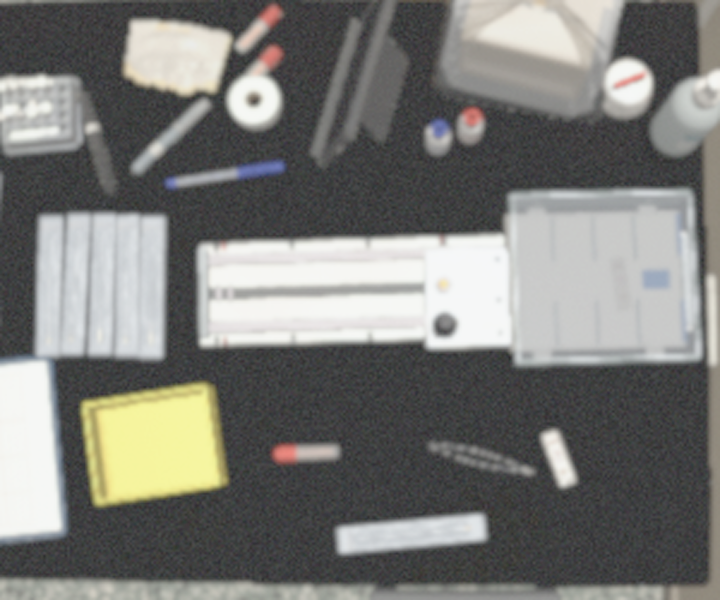

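View pics/side0z.png

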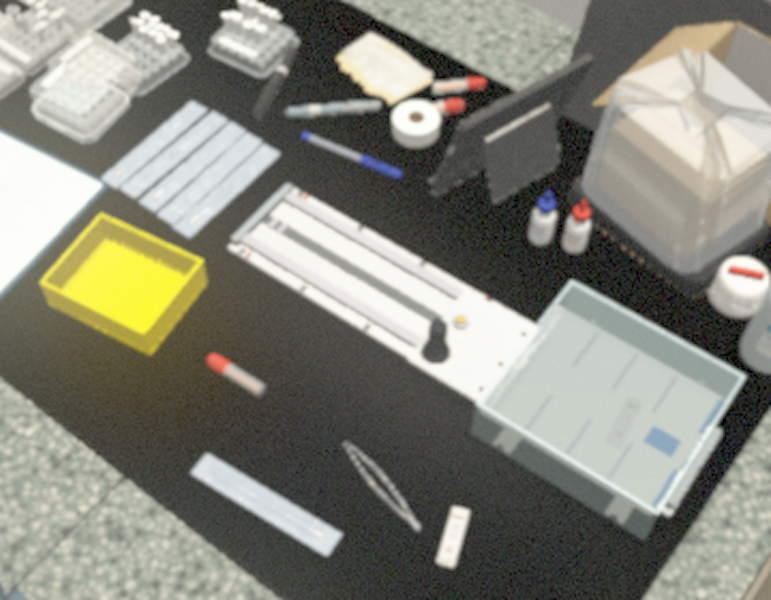

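The three certain kit things are the vial, tweezers and cassette. I'll measure everything, including the black and silver sticks at the back, to check their size and reach.

```bash
cat > h.py <<'E'
import cv2,numpy as np
from workcell import arm
from scipy.spatial.transform import Rotation as R
def ray(c,p):
    u=cv2.undistortPoints(np.array(p,float).reshape(-1,1,2),c["K"],c["dist_coeffs"]).reshape(-1,2)
    T=c["T"];return T[:3,3],np.c_[u,np.ones(len(u))]@T[:3,:3].T
def plane(c,p,z):
    o,d=ray(c,p);return o+d*((z-o[2])/d[:,2])[:,None]
def proj(c,P):
    T=np.linalg.inv(c["T"]);r=cv2.Rodrigues(T[:3,:3])[0]
    return cv2.projectPoints(np.array(P,float).reshape(-1,1,3),r,T[:3,3],c["K"],c["dist_coeffs"])[0].reshape(-1,2)
def tri(c1,p1,c2,p2):
    o1,d1=ray(c1,[p1]);o2,d2=ray(c2,[p2]);d1=d1[0];d2=d2[0]
    s=np.linalg.lstsq(np.c_[d1,-d2],o2-o1,rcond=None)[0]
    a,b=o1+s[0]*d1,o2+s[1]*d2
    return (a+b)/2,np.linalg.norm(a-b)
def shot(n):
    i=arm.get_image(n);np.savez(f"{n}.npz",**i);return i
def blobs(m,amin=15):
    out=[]
    for k in cv2.findContours(m.astype(np.uint8),cv2.RETR_EXTERNAL,cv2.CHAIN_APPROX_NONE)[0]:
        if cv2.contourArea(k)>=amin:
            out.append((k,cv2.minAreaRect(k)))
    return out
E
python3 - <<'E'
from h import *
np.set_printoptions(precision=4,suppress=True)
a=dict(np.load("top0.npz"));b=dict(np.load("side0.npz"))
# back sticks hand-picked ends (zoom 2.4 + offset)
z=lambda x,y:(150+x/2.4,50+y/2.4)
for n,p,q in[("black",(85,92),(112,190)),("silver",(135,170),(207,102)),("blue",(166,184),(284,166)),("strip",(337,540),(487,528)),("vial",(273,454),(340,452)),("twz",(430,446),(535,473)),("cas",(548,432),(569,487))]:
    w=plane(a,[z(*p),z(*q)],.007);print(n,w[:,:2].ravel(),np.linalg.norm(w[0]-w[1]),np.hypot(*w.mean(0)[:2]))
for nm,c in(("top",a),("side",b)):
    hsv=cv2.cvtColor(c["pixels"],cv2.COLOR_BGR2HSV);H,S,V=cv2.split(hsv)
    print(nm,"post?")
    for t,m in(("red",((H<8)|(H>172))&(S>120)&(V>100)),("yellow",(H>20)&(H<35)&(S>150)&(V>100)),("blue",(H>100)&(H<125)&(S>100)&(V>80)),("white",(V>95))):
        for k,r in blobs(m,10):
            (x,y),(w,h),_=r
            o=plane(c,cv2.boxPoints(r),.005)
            mid=o.mean(0)
            if .25<mid[0]<.8 and -.4<mid[1]<.5: print(t,np.array([x,y,w,h]).round(1),mid[:2],np.sort([np.linalg.norm(o[0]-o[1]),np.linalg.norm(o[1]-o[2])]))
E
```

```text
black [0.8868 0.5195 0.7577 0.4781] 0.13564466213536405 0.961698904526531
silver [0.7833 0.4495 0.8716 0.3604] 0.12541111560123752 0.9212406657958528
blue [0.765  0.4091 0.7877 0.2603] 0.15052419619288654 0.8454228676012017
strip [0.3257 0.1881 0.3414 0.0065] 0.1822242767882288 0.3474264097983162
vial [0.4289 0.2673 0.4321 0.1855] 0.0818769229701108 0.486419537342716
twz [ 0.4402  0.076   0.408  -0.0517] 0.13174129474245005 0.42427086652387747
cas [ 0.4579 -0.0677  0.3912 -0.0932] 0.0713538522942149 0.43207855035867393
top post?
red [268.  238.5   5.    8. ] [0.431  0.2551] [0.0146 0.0235]
yellow [213.2 234.6  43.9  55.7] [0.4409 0.4187] [0.1291 0.1675]
blue [257.9 120.    3.8  18.6] [0.7857 0.292 ] [0.0118 0.0561]
white [321.  272.   11.4  62.1] [0.3349 0.0992] [0.0331 0.1809]
white [277.  238.5   5.   26. ] [0.4312 0.2287] [0.0146 0.0764]
white [382.3 240.6  24.    8.1] [ 0.427  -0.0795] [0.0238 0.0699]
white [213.2 234.6  44.1  55.7] [0.4408 0.4187] [0.1298 0.1675]
white [446.9 183.   38.1   4.9] [ 0.5982 -0.2741] [0.0149 0.1141]
white [336.7 166.8  71.7 209. ] [0.6457 0.0538] [0.
[... 158 characters left out ...]
207.3 170.4  69.8  51.4] [0.4544 0.4286] [0.1594 0.2092]
blue [458.6 245.5  12.9   6.7] [ 0.661 -0.195] [0.0185 0.0294]
blue [327.1 117.2  19.3   3.5] [0.7893 0.294 ] [0.0129 0.0564]
white [351.5 381.5  35.   53. ] [ 0.2554 -0.1809] [0.0694 0.1088]
white [341.5 282.   10.6   2.1] [ 0.4172 -0.0344] [0.005  0.0246]
white [361.2 289.9   9.3  28.3] [ 0.4294 -0.08  ] [0.021  0.0682]
white [273.8 274.9  75.3  13.2] [0.3362 0.0985] [0.0323 0.18  ]
white [259.1 213.9  28.8   6.9] [0.437  0.2316] [0.0188 0.0771]
white [207.3 170.4  69.8  51.4] [0.4544 0.4286] [0.1594 0.2092]
white [373.4 193.7 243.9  87.2] [0.6635 0.0717] [0.2894 0.6679]
white [314.  111.6  47.9   2.8] [0.7833 0.3369] [0.0106 0.1432]
```

The back sticks lie more than 0.9 m out, or are blue, so they are clutter. The kit is vial → lane 1, tweezers → lane 2, cassette → lane 3. Next I'll find the slide direction and the post.

```bash
cat >> h.py <<'E'
def go(x,y,z,tydir=None):
    """print tool-axis displacement to TCP target; tydir = world angle of tool y (mod pi)"""
    s=arm.observe();Rm=R.from_quat(s["eef_rot"]).as_matrix();p=s["tcp_pos"]
    a=np.arctan2(Rm[1,1],Rm[0,1]);d=0
    if tydir is not None:
        d=(tydir-a+np.pi/2)%np.pi-np.pi/2
    n=R.from_rotvec([0,0,d]).as_matrix()@Rm
    # after turning, tool assumed straight down
    print("t",round(s["time_s"],2),"tcp",p.round(4),"ang",round(a,3),"tilt",Rm[:2,2].round(3),"rz",round(-d,3),"alt",round(-d-np.sign(-d)*np.pi,3),"dxyz after turn",(n.T@(np.array([x,y,z])-p)).round(4),"q",s["joints"].round(2),"w",round(s["grip_width"],4),"F",s["force"].round(1))
E
python3 - <<'E'
from h import *
np.set_printoptions(precision=4,suppress=True)
a=dict(np.load("top0.npz"));b=dict(np.load("side0.npz"))
def dark(c,x0,x1,y0,y1):
    V=c["pixels"].max(2)[y0:y1,x0:x1]; 
    r=blobs(V<70,10)
    for k,q in r: print("dark",k.reshape(-1,2).min(0)+[x0,y0],k.reshape(-1,2).max(0)+[x0,y0],np.array(q[0])+[x0,y0],q[1])
dark(a,328,350,172,196);dark(b,340,372,178,212)
print(tri(a,(335,185),b,(354.5,191)))
# slide long edges in top: boundary rows per column
V=a["pixels"].max(2)
for z in(.012,.019):
  P=[]
  for lo in(True,False):
    pts=[]
    for c in range(240,322,3):
        rr=np.where(V[140:205,c]>100)[0]+140
        pts.append((c,rr.min()-.5 if lo else rr.max()+.5))
    w=plane(a,pts,z);f=np.polyfit(w[:,1],w[:,0],1);P.append(f);
  print("edges x=f(y)",P,"width",(P[0]-P[1])@[.2,1])
for c in range(228,240): print(c,V[150:190:6,c])
E
```

```text
dark [331 183] [338 189] [334.5 186. ] (6.0, 7.0)
dark [347 189] [358 208] [352.5 198.5] (19.0, 11.0)
(array([0.5819, 0.0595, 0.0918]), np.float64(0.006570514094973397))
edges x=f(y) [array([-0.0326,  0.7017]), array([-0.0321,  0.5724])] width 0.12920172126433319
edges x=f(y) [array([-0.0326,  0.7003]), array([-0.0321,  0.5717])] width 0.12847541474115828
228 [16 15 19 17 19 19 13]
229 [11 15 13 17 20 15 18]
230 [17 19 23 22 17 20 20]
231 [19 48 45 33 32 35 34]
232 [ 19 108 104  76  75  80  71]
233 [ 31 161 154 129 126 130 122]
234 [ 44 182 178 169 168 167 161]
235 [ 46 178 176 175 172 173 169]
236 [ 50 172 168 169 142 165 166]
237 [ 51 198 202 202 131 200 189]
238 [ 47 213 226 226 145 230 204]
239 [ 41 213 231 229 159 238 207]
```

Run:
```python
from h import *
np.set_printoptions(precision=4,suppress=True)
a=dict(np.load("top0.npz"));b=dict(np.load("side0.npz"))
print(plane(a,[(334.8,185.3)],.082),plane(b,[(354,193)],.082),proj(b,plane(a,[(334.8,185.3)],.082)),plane(a,[(232.5,170)],.019))
p=plane(a,[(334.8,185.3)],.082)[0]
go(p[0],p[1],.25,np.pi/2+.0324)
```

```text
[[0.5801 0.0623 0.082 ]] [[0.5847 0.0582 0.082 ]] [[351.4024 193.3898]] [[0.6311 0.3618 0.019 ]]
t 0.1 tcp [0.1454 0.633  0.249 ] ang 1.345 tilt [-0.    -0.001] rz -0.258 alt 2.883 dxyz after turn [-0.4159 -0.5845 -0.0001] q [-1.41  0.54 -0.    1.54  0.    1.07 -0.07] w 0.0879 F [-0.6 -0.8  0.2]
```

Units first: shifts go in cm. So -0.048 m is -4.8, -0.034 m is -3.4.

```bash
echo '[0,0,0,0,0,-0.129,0.088,0,0,0,0,0,-0.129,0.088,-3.4,-4.8,0,0,0,0,0.088,-3.4,-4.8,0,0,0,0,0.088,-3.4,-4.8,0,0,0,0,0.088]' > rows.txt && python3 inch.py rows.txt
echo '[-3.4,-4.8,0,0,0,0,0.088,-3.4,-4.8,0,0,0,0,0.088,-3.4,-4.8,0,0,0,0,0.088,-3.4,-4.8,0,0,0,0,0.088,-3.4,-4.8,0,0,0,0,0.088]' > rows.txt && python3 inch.py rows.txt
echo '[-3.4,-4.8,0,0,0,0,0.088,-3.4,-4.8,0,0,0,0,0.088,0,0,0,0,0,0,0.088]' > rows.txt && python3 inch.py rows.txt
python3 -c "from h import *;go(.582,.060,.060,np.pi/2+.0324)"
```

```text
time_s: 0.72
tcp_pos: [0.2531, 0.491, 0.2494]
eef_rot: [-0.016, 1.0, -0.0, -0.0]
force: [0.6, 1.6, 0.8]
grip_width: 0.088
gripper_force: 0.0
time_s: 1.35
tcp_pos: [0.4305, 0.2567, 0.2497]
eef_rot: [-0.016, 1.0, 0.0, -0.0]
force: [0.4, 0.7, 0.3]
grip_width: 0.088
gripper_force: 0.0
time_s: 1.72
tcp_pos: [0.5031, 0.1597, 0.2496]
eef_rot: [-0.012, 1.0, -0.001, 0.0]
force: [-0.5, 0.3, -0.2]
grip_width: 0.0879
gripper_force: 0.0
t 1.73 tcp [0.5031 0.1597 0.2496] ang 1.595 tilt [ 0.001 -0.002] rz -0.009 alt 3.133 dxyz after turn [-0.0755 -0.1018  0.1899] q [-0.52  0.33  0.15  1.87 -0.06  0.95  1.25] w 0.0879 F [-0.5  0.3 -0.2]
```

In the tool's units: 0.05 m is 5, -0.048 m is -4.8.

```bash
echo '[-3.8,-4.8,0,0,0,-0.009,0.088,-3.75,-4.8,0,0,0,0,0.088,0,-0.6,4.5,0,0,0,0.088,0,0,5,0,0,0,0.088,0,0,5,0,0,0,0.088]' > rows.txt && python3 inch.py rows.txt
echo '[0,0,4.5,0,0,0,0.088,0,0,0,0,0,0,0.0,0,0,0,0,0,0,0.0,0,0,0,0,0,0,0.0,0,0,0,0,0,0,0.0]' > rows.txt && python3 inch.py rows.txt
python3 -c "from h import *;go(.582,.060,.060,np.pi/2+.0324)"
```

```text
time_s: 2.35
tcp_pos: [0.5795, 0.067, 0.1031]
eef_rot: [-0.021, 1.0, 0.0, -0.0]
force: [-0.2, 0.2, 0.2]
grip_width: 0.0879
gripper_force: 0.0
time_s: 2.98
tcp_pos: [0.581, 0.0658, 0.0613]
eef_rot: [-0.021, 1.0, 0.0, 0.001]
force: [-0.5, 0.4, 0.6]
grip_width: 0.0504
gripper_force: 0.0
t 2.98 tcp [0.581  0.0658 0.0613] ang 1.612 tilt [0.003 0.001] rz 0.009 alt -3.133 dxyz after turn [-0.0008 -0.0059  0.0013] q [-0.29  0.69  0.14  1.83 -0.15  0.63  1.55] w 0.0504 F [-0.5  0.4  0.6]
```

```bash
echo '[0,0,0,0,0,0.009,0.0,0,0,0,0,0,0,0.0,0,0,0,0,0,0,0.0,0,0,0,0,0,0,0.0,0,0,0,0,0,0,0.0]' > rows.txt && python3 inch.py rows.txt
```

```text
time_s: 3.6
tcp_pos: [0.5803, 0.0618, 0.0599]
eef_rot: [-0.015, 1.0, -0.002, 0.0]
force: [0.1, -6.7, 2.3]
grip_width: 0.0208
gripper_force: 30.0
```

```bash
echo '[0,1,0,0,0,0,0,0,2,0,0,0,0,0,0,3,0,0,0,0,0,0,3,0,0,0,0,0,0,3,0,0,0,0,0]' > rows.txt && python3 inch.py rows.txt
echo '[0,3,0,0,0,0,0,0,3,0,0,0,0,0,0,3,0,0,0,0,0,0,2,0,0,0,0,0,0,1,0,0,0,0,0]' > rows.txt && python3 inch.py rows.txt
python3 -c "from h import *;go(.580-.0324*.27,.0618+.2697,.060,np.pi/2+.0324)"
```

```text
time_s: 4.22
tcp_pos: [0.576, 0.1867, 0.06]
eef_rot: [-0.016, 1.0, -0.0, -0.0]
force: [0.1, -1.4, 2.6]
grip_width: 0.021
gripper_force: 30.0
time_s: 4.85
tcp_pos: [0.5718, 0.3072, 0.0599]
eef_rot: [-0.017, 1.0, 0.0, -0.0]
force: [-2.1, -1.4, 5.6]
grip_width: 0.0207
gripper_force: 30.0
t 4.85 tcp [0.5718 0.3072 0.0599] ang 1.605 tilt [-0.     0.001] rz 0.001 alt -3.14 dxyz after turn [-0.0002  0.0243 -0.0001] q [-0.68  0.78  0.17  1.65 -0.18  0.73  1.18] w 0.0207 F [-2.1 -1.4  5.6]
```

```bash
echo '[0,1.2,0,0,0,0,0,0,0.9,0,0,0,0,0,0,0.6,0,0,0,0,0,0,0.2,0,0,0,0,0,0,0,0,0,0,0,0]' > rows.txt && python3 inch.py rows.txt
python3 -c "from h import *;go(.580-.0324*.27,.0618+.2697,.060,np.pi/2+.0324)"
```

```text
time_s: 5.48
tcp_pos: [0.5711, 0.3315, 0.0599]
eef_rot: [-0.015, 1.0, -0.002, -0.001]
force: [-3.7, -4.6, 9.3]
grip_width: 0.0206
gripper_force: 30.0
t 5.47 tcp [0.5711 0.3315 0.0599] ang 1.601 tilt [-0.002 -0.004] rz -0.002 alt 3.139 dxyz after turn [-0.0002  0.     -0.0001] q [-0.71  0.79  0.17  1.62 -0.18  0.75  1.14] w 0.0206 F [-3.7 -4.6  9.3]
```

In the tool's units: -0.06 m is -6, -0.05 m is -5.

```bash
echo '[0,0,0,0,0,0,0.06,0,0,0,0,0,0,0.06,0,0,0,0,0,0,0.06,0,0,-5,0,0,0,0.06,0,0,-6,0,0,0,0.06]' > rows.txt && python3 inch.py rows.txt
echo '[0,0,-3,0,0,0,0.06,-2,-3,-3,0,0,0,0.06,4,4,0,0,0,0,0.06,4,4,0,0,0,0,0.06,4,4,0,0,0,0,0.06]' > rows.txt && python3 inch.py rows.txt
python3 - <<'E'
from h import *
for n in("top","side"): shot(n)
a=np.load("top.npz")["pixels"];b=np.load("side.npz")["pixels"]
g=lambda i:(255*(i/255.)**.5).astype(np.uint8)
c=g(cv2.resize(a[50:300,150:450],(400*9//8,375),interpolation=cv2.INTER_CUBIC))
d=g(cv2.resize(b[80:280,170:420],(750,600),interpolation=cv2.INTER_CUBIC))
cv2.imwrite("pics/s1.png",d)
e=g(cv2.resize(a[120:260,190:410],(786,500),interpolation=cv2.INTER_CUBIC));cv2.imwrite("pics/t1.png",e)
E
```

```text
time_s: 6.1
tcp_pos: [0.5704, 0.3341, 0.1697]
eef_rot: [-0.016, 1.0, -0.001, -0.001]
force: [0.3, 0.7, 0.0]
grip_width: 0.0602
gripper_force: 0.0
time_s: 6.72
tcp_pos: [0.4672, 0.4222, 0.2298]
eef_rot: [-0.016, 1.0, 0.0, 0.0]
force: [0.5, 0.6, 1.0]
grip_width: 0.0598
gripper_force: 0.0
```

View pics/t1.png

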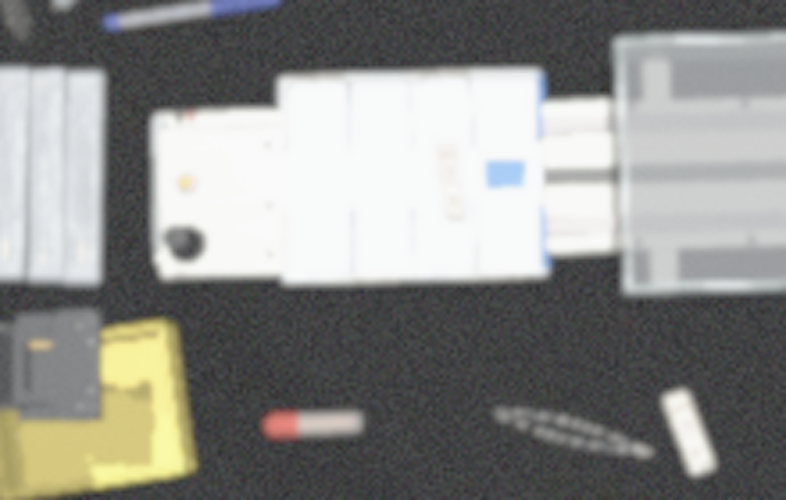

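View pics/s1.png

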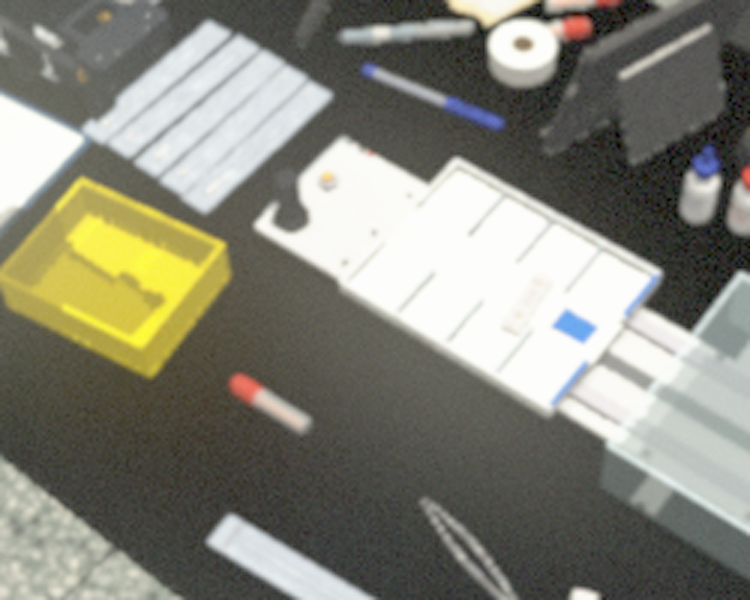

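The tray sits at the loading end, with the spent cassette in lane 2 at t1 px (450,182) and the blue patch at (505,173). I'll measure the tray, cassette and kit things across both views.

```bash
cat > m.py <<'E'
from h import *
np.set_printoptions(precision=4,suppress=True)
a=dict(np.load("top.npz"));b=dict(np.load("side.npz"))
t=lambda x,y:(190+x/3.573,120+y/3.573); s=lambda x,y:(170+x/3,80+y/3)
def patch(c):
    H,S,V=cv2.split(cv2.cvtColor(c["pixels"],cv2.COLOR_BGR2HSV))
    return H,S,V
E
python3 - <<'E'
from m import *
# rim corners: top & side views
C={"A+x+y":((277,75),(457,158)),"B+x-y":((542,68),(662,274)),"C-x-y":((548,273),(552,415)),"D-x+y":((281,284),(343,288)),"blue":((505,173.5),(574,326)),"spent":((450,182),(527,305)),"post":((185,242),(285,180))}
P={}
for k,(p,q) in C.items():
    P[k],e=tri(a,t(*p),b,s(*q));print(k,P[k],e,"top@z.035",plane(a,[t(*p)],.035)[0][:2],"top@.028",plane(a,[t(*p)],.03)[0][:2])
M=sum(plane(a,[t(*C[k][0])],.035)[0] for k in list(C)[:4])/4;print("tray mid",M)
u=np.array([.9995,.0324]);v=np.array([-.0324,.9995])
for k in C:
    d=plane(a,[t(*C[k][0])],.082 if k=="post" else .028 if k in("blue","spent") else .035)[0][:2]-M[:2];print(k,d@u,d@v)
E
```

```text
A+x+y [0.7164 0.2564 0.0328] 0.003922839835022993 top@z.035 [0.7146 0.2576] top@.028 [0.7157 0.2583]
B+x-y [0.7211 0.0411 0.0358] 0.00022045067683734997 top@z.035 [0.7212 0.0412] top@.028 [0.7224 0.0409]
C-x-y [0.5547 0.0348 0.0313] 0.003054646766921827 top@z.035 [0.5534 0.0362] top@.028 [0.5539 0.0359]
D-x+y [0.547  0.2484 0.028 ] 0.009580809276705552 top@z.035 [0.5433 0.2512] top@.028 [0.5437 0.2518]
blue [0.6352 0.0703 0.0312] 0.0017459139292463144 top@z.035 [0.6341 0.0711] top@.028 [0.6348 0.071 ]
spent [0.6288 0.1143 0.0296] 0.003419387816031597 top@z.035 [0.6269 0.1155] top@.028 [0.6276 0.1156]
post [0.5703 0.319  0.0939] 0.0009210382640082138 top@z.035 [0.5769 0.3299] top@.028 [0.5775 0.3309]
tray mid [0.6331 0.1465 0.035 ]
A+x+y 0.08504352243150762 0.10837537747921767
B+x-y 0.0846213174126173 -0.10816986411669441
C-x-y -0.08324929904554257 -0.10769511485823738
D-x+y -0.08641554079858227 0.10748960149571417
blue -0.00046898857374653644 -0.07563631764900637
spent -0.006243707827594528 -0.030710338879293423
post -0.05553464922220962 0.17631908171997338
```

Run:
```python
from m import *
p=plane(a,[t(443,147),t(457,217)],.031);q=plane(b,[s(509,331),s(545,280)],.031)
for w in(p,q):
    d=w[0]-w[1] if w[0,0]>w[1,0] else w[1]-w[0];print(w,np.arctan2(d[1],d[0]),np.linalg.norm(d))
# finer: colour mask of cassette inside tray in top view
H,S,V=patch(a);sub=S[155:185,308:324].astype(int);print(sub)
go(.632,.1165,.12,np.pi/2+.17)
```

```text
[[0.6562 0.1215 0.031 ]
 [0.5989 0.1097 0.031 ]] 0.20250568392377727 0.05851334805069663
[[0.5991 0.1085 0.031 ]
 [0.659  0.1159 0.031 ]] 0.12252887507700973 0.060279904682191285
[[ 1  1  1  1  1  1  1  1  1  1  1  1  3  4  5  4]
 [ 1  1  1  1  1  1  1  1  1  1  1  1  3  4  5  3]
 [ 1  1  1  1  2  1  1  1  1  1  1  2  3  4  5  3]
 [ 1  1  1  2  2  2  2  1  2  2  2  2  3  5  5  4]
 [ 1  1  2  2  2  1  1  1  1  2  2  2  2  5  5  3]
 [ 1  1  2  2  1  4  5  8  6  2  1  2  3  5  5  4]
 [ 1  1  2  2  3 11 13 13 11  5  1  2  2  3  4  3]
 [ 1  1  2  2  4 14 19 19 15  8  1  2  2  2  2  2]
 [ 1  1  2  2  3 16 21 22 18 10  1  2  1  1  1  1]
 [ 1  1  2  2  2 12 16 15 13 10  0  2  2  1  1  2]
 [ 1  1  2  2  0  9 12 11 10  9  1  2  1  1  1  2]
 [ 1  1  1  2  1  6 12 12 12  9  1  2  2  1  1  2]
 [ 1  1  2  1  1  8 13 16 15 10  3  2  2  1  1  2]
 [ 1  1  1  2  2  7 13 16 16 11  3  1  2  1  1  2]
 [ 1  1  2  2  2  7 11 13 13 10  4  1  2  1  1  2]
 [ 1  1  1  2  2  3 10 12 12 11  5  0  1  1  1  2]
 [ 1  1  1  2  2  1  8 11 10 10  6  0  2  2  1  2]
 [ 1  1  1  2  2  0  6  8  7  6  5  1  2  1  1  1]
 [ 1  1  1  2  2  1  6  6  6  7  5  1  1  2  1  1]
 [ 1  1  1  1  2  2  4  9 11 10  7  3  1  2  1  1]
 [ 1  1  1  1  2  2  4 11 18 19 12  5  1  2  2  2]
 [ 1  1  1  1  2  2  3 11 19 20 12  5  1  3  2  3]
 [ 1  1  1  1  2  2  3 10 14 15 11  5  2  4  4  4]
 [ 1  1  1  1  3  2  3 10 10 10  9  5  2  4  4  4]
 [ 2  1  1  1  2  2  1  8 11 10  9  6  1  4  4  4]
 [ 1  1  1  1  2  2  2  6 10 11  9  7  1  3  4  3]
 [ 1  1  1  1  2  2  2  1  3  3  3  1  3  3  4  3]
 [ 1  1  1  1  1  2  3  3  3  3  3  4  3  2  3  4]
 [ 1  1  1  1  1  1  2  2  3  2  2  3  2  2  3  3]
 [ 1  1  1  1  1  1  1  1  1  1  1  1  1  2  3  3]]
t 6.83 tcp [0.4617 0.4279 0.2294] ang 1.614 tilt [-0.004  0.003] rz -0.127 alt 3.015 dxyz after turn [-0.1156 -0.3361  0.1077] q [-0.95  0.53  0.19  1.62 -0.12  1.    0.89] w 0.0603 F [ 0.7 -0.9  0. ]
```

Run:
```python
from m import *
for c,(x0,x1,y0,y1) in((a,(310,322,157,183)),(b,(335,356,168,194))):
    S=patch(c)[1][y0:y1,x0:x1];pts=np.argwhere(S>=6)[:,::-1]+[x0,y0]
    w=plane(c,pts,.031)[:,:2];m=w.mean(0);U,s_,Vt=np.linalg.svd(w-m,full_matrices=False);d=Vt[0]*np.sign(Vt[0,0])
    print(len(pts),m,np.arctan2(d[1],d[0]),np.ptp((w-m)@Vt.T,axis=0))
```

```text
93 [0.6301 0.1165] 0.1308940344156256 [0.0596 0.0141]
255 [0.6283 0.1121] 0.2824961070457393 [0.0721 0.0555]
```

Units first: shifts go in cm. So -0.056 m is -5.6, -0.0225 m is -2.25.

```bash
echo '[0,0,0,0,0,-0.1,0.04,-2.25,-5.6,0,0,0,0,0.04,-2.25,-5.6,0,0,0,0,0.04,-2.25,-5.6,0,0,0,0,0.04,-2.25,-5.6,0,0,0,0,0.04]' > rows.txt && python3 inch.py rows.txt
echo '[-2.25,-5.6,2,0,0,0,0.04,-2.25,-5,4,0,0,0,0.04,0,0,4,0,0,0,0.04,0,0,0,0,0,0,0.04]' > rows.txt && python3 inch.py rows.txt
python3 -c "from h import *;go(.632,.1155,.0385,np.pi/2+.15)"
```

```text
time_s: 7.45
tcp_pos: [0.5883, 0.2089, 0.2298]
eef_rot: [-0.066, 0.998, 0.0, 0.0]
force: [-0.3, -0.1, 1.1]
grip_width: 0.0402
gripper_force: 0.0
time_s: 7.95
tcp_pos: [0.6408, 0.1154, 0.1301]
eef_rot: [-0.066, 0.998, -0.0, -0.003]
force: [-0.8, 0.8, 1.0]
grip_width: 0.0401
gripper_force: 0.0
t 7.95 tcp [0.6408 0.1154 0.1301] ang 1.702 tilt [-0.006 -0.001] rz -0.019 alt 3.123 dxyz after turn [0.0081 0.0015 0.0917] q [-0.39  0.69  0.2   1.62 -0.17  0.86  1.59] w 0.0401 F [-0.8  0.8  1. ]
```

In the tool's units: 0.04 m is 4, 0.012 m is 1.2.

```bash
echo '[0.8,0.1,4,0,0,-0.019,0.036,0,0,4,0,0,0,0.036,0,0,1.2,0,0,0,0.036,0,0,0,0,0,0,0.036]' > rows.txt && python3 inch.py rows.txt
python3 -c "from h import *;go(.632,.1155,.0385,np.pi/2+.15)"
```

```text
time_s: 8.45
tcp_pos: [0.6356, 0.117, 0.0422]
eef_rot: [-0.076, 0.997, 0.0, 0.0]
force: [0.5, -0.4, -0.3]
grip_width: 0.0361
gripper_force: 0.0
t 8.45 tcp [0.6356 0.117  0.0422] ang 1.723 tilt [0.001 0.   ] rz 0.002 alt -3.14 dxyz after turn [ 0.0038 -0.0009  0.0037] q [-0.37  0.8   0.17  1.66 -0.19  0.69  1.62] w 0.0361 F [ 0.5 -0.4 -0.3]
```

```bash
echo '[0.4,-0.1,0.4,0,0,0,0.036,0,0,0,0,0,0,0.0,0,0,0,0,0,0,0.0,0,0,0,0,0,0,0.0,0,0,0,0,0,0,0.0]' > rows.txt && python3 inch.py rows.txt
```

```text
time_s: 9.07
tcp_pos: [0.6317, 0.1149, 0.038]
eef_rot: [-0.076, 0.997, 0.0, 0.0]
force: [-1.9, 0.3, 5.3]
grip_width: 0.0172
gripper_force: 30.0
```

```bash
echo '[0,0,-3,0,0,0,0,0,0,-4.5,0,0,0,0,0,0,-4.5,0,0,0,0]' > rows.txt && python3 inch.py rows.txt
python3 -c "
from m import *
H,S,V=patch(a)
c0=dict(np.load('top0.npz'));
H,S,V=patch(c0)
for k,r in blobs((H>20)&(H<35)&(S>150)&(V>100),100): o=plane(c0,cv2.boxPoints(r),.045);print(o)
m=o.mean(0);print(m);go(m[0],m[1],.15)"
```

```text
time_s: 9.45
tcp_pos: [0.6309, 0.1147, 0.1582]
eef_rot: [-0.076, 0.997, -0.0, -0.0]
force: [0.6, 0.8, -0.4]
grip_width: 0.0171
gripper_force: 30.0
[[0.49   0.4996 0.045 ]
 [0.5157 0.3395 0.045 ]
 [0.3926 0.318  0.045 ]
 [0.3662 0.4766 0.045 ]]
[0.4411 0.4084 0.045 ]
t 9.45 tcp [0.6309 0.1147 0.1582] ang 1.722 tilt [-0.001 -0.   ] rz 0 alt 0.0 dxyz after turn [0.1434 0.319  0.0083] q [-0.4   0.63  0.21  1.64 -0.16  0.88  1.6 ] w 0.0171 F [ 0.6  0.8 -0.4]
```

```bash
echo '[2.35,5.3,0,0,0,0,0,2.4,5.3,0,0,0,0,0,2.4,5.3,0,0,0,0,0,2.4,5.3,0,0,0,0,0,2.4,5.3,0,0,0,0,0]' > rows.txt && python3 inch.py rows.txt
echo '[2.4,5.3,0,0,0,0,0,0,0,4.5,0,0,0,0,0,0,5,0,0,0,0,0,0,0,0,0,0,0.05,0,0,0,0,0,0,0.05]' > rows.txt && python3 inch.py rows.txt
echo '[0,0,0,0,0,0,0.05,0,0,-3,0,0,0,0.06,0,0,-6,0,0,0,0.06,0,0,-6,0,0,0,0.06]' > rows.txt && python3 inch.py rows.txt
```

```text
time_s: 10.07
tcp_pos: [0.472, 0.3602, 0.1573]
eef_rot: [-0.076, 0.997, 0.0, 0.0]
force: [0.5, -0.1, 0.3]
grip_width: 0.0172
gripper_force: 30.0
time_s: 10.7
tcp_pos: [0.4424, 0.4079, 0.0637]
eef_rot: [-0.075, 0.997, 0.001, 0.001]
force: [0.5, -0.3, 0.0]
grip_width: 0.0353
gripper_force: 0.0
time_s: 11.2
tcp_pos: [0.4418, 0.4076, 0.2156]
eef_rot: [-0.075, 0.997, 0.001, 0.001]
force: [0.5, 0.5, -0.4]
grip_width: 0.06
gripper_force: 0.0
```

```bash
cat > kit.py <<'E'
from h import *
np.set_printoptions(precision=4,suppress=True)
def kit(x=(.38,.50),y=(-.2,.31),th=70):
    res={}
    for n in("top","side"):
        c=shot(n);V=c["pixels"].max(2);h,w=V.shape
        g=np.stack(np.meshgrid(np.arange(w),np.arange(h)),-1).reshape(-1,2).astype(float)
        W=plane(c,g,.006)[:,:2].reshape(h,w,2)
        m=(V>th)&(W[...,0]>x[0])&(W[...,0]<x[1])&(W[...,1]>y[0])&(W[...,1]<y[1])
        m=cv2.morphologyEx(m.astype(np.uint8),cv2.MORPH_CLOSE,np.ones((5,5)))
        print(n)
        for k,r in blobs(m,25):
            M=np.zeros((h,w),np.uint8);cv2.drawContours(M,[k],-1,1,-1)
            p=np.argwhere(M)[:,::-1];px=p.mean(0)
            w0=plane(c,p,.006)[:,:2];mu=w0.mean(0);vt=np.linalg.svd(w0-mu,full_matrices=False)[2];d=vt[0]*(1 if vt[0,0]>0 else -1)
            L=(w0-mu)@vt.T;mid=mu+vt.T@((L.max(0)+L.min(0))/2)
            print(" px",px.round(1),"mid",mid,"mean",mu,"ang",round(float(np.arctan2(d[1],d[0])),3),"size",np.ptp(L,axis=0))
            res.setdefault(n,[]).append((c,px,mid))
    for c,p,m in res.get("top",[]):
        for c2,p2,m2 in res.get("side",[]):
            if np.hypot(*(m-m2))<.03: print(" tri",*tri(c,p,c2,p2))
E
python3 -c "
from kit import *
kit()"
```

```text
top
 px [349.9 239.9] mid [0.4283 0.0195] mean [0.4287 0.0155] ang 1.253 size [0.0489 0.0157]
 px [276.6 238.1] mid [0.4323 0.2286] mean [0.4324 0.2298] ang -1.512 size [0.0768 0.0211]
 px [382.3 240.5] mid [ 0.4271 -0.0796] mean [ 0.4272 -0.0795] ang 0.367 size [0.0719 0.0262]
side
 px [361.1 290. ] mid [ 0.429  -0.0802] mean [ 0.4285 -0.0804] ang 0.36 size [0.0694 0.0225]
 px [328. 266.] mid [0.4298 0.0137] mean [0.4295 0.0137] ang 1.317 size [0.1247 0.0192]
 px [258.7 213.4] mid [0.4369 0.2312] mean [0.437  0.2324] ang -1.529 size [0.0804 0.0199]
 tri [0.4294 0.0146 0.0043] 0.0020972903432373378
 tri [0.4329 0.2284 0.0149] 0.001285213254479327
 tri [ 0.4277 -0.08    0.0064] 0.0014526613411381024
```

```bash
echo '[0,0,0,0,0,0.167,0.06,0,0,0,0,0,0.167,0.06,0,0,0,0,0,0.167,0.06,0,0,0,0,0,0.167,0.06,0,0,0,0,0,0.167,0.06]' > rows.txt && python3 inch.py rows.txt
echo '[0,0,0,0,0,0.167,0.06,0,0,0,0,0,0.167,0.06,0,0,0,0,0,0.167,0.06,0,0,0,0,0,0.167,0.06,0,0,0,0,0,0.167,0.06]' > rows.txt && python3 inch.py rows.txt
python3 -c "from h import *;go(.4325,.2285,.0145,.05)"
```

```text
time_s: 11.92
tcp_pos: [0.4416, 0.4076, 0.2132]
eef_rot: [0.338, 0.941, 0.001, 0.0]
force: [-0.3, -0.4, -0.3]
grip_width: 0.0601
gripper_force: 0.0
time_s: 12.55
tcp_pos: [0.4415, 0.4077, 0.2131]
eef_rot: [0.691, 0.723, 0.001, -0.0]
force: [-0.3, -0.2, -0.3]
grip_width: 0.0599
gripper_force: 0.0
t 12.55 tcp [0.4415 0.4077 0.2131] ang 0.046 tilt [0.001 0.002] rz -0.004 alt 3.138 dxyz after turn [-0.1788 -0.0181  0.1983] q [-1.26  0.56  0.61  1.74 -0.38  0.97 -0.45] w 0.0599 F [-0.3 -0.2 -0.3]
```

```bash
echo '[-4.5,-0.45,4,0,0,0,0.05,-4.5,-0.45,4,0,0,0,0.05,-4.5,-0.45,4,0,0,0,0.05,-4.4,-0.45,3,0,0,0,0.05,0,0,0,0,0,0,0.05]' > rows.txt && python3 inch.py rows.txt
python3 -c "from h import *;go(.4325,.2285,.0145,.05)"
```

```text
time_s: 13.18
tcp_pos: [0.4317, 0.2234, 0.0613]
eef_rot: [0.691, 0.723, -0.002, -0.0]
force: [-0.0, 0.3, 0.7]
grip_width: 0.0501
gripper_force: 0.0
t 13.18 tcp [0.4317 0.2234 0.0613] ang 0.046 tilt [-0.003 -0.003] rz -0.004 alt 3.138 dxyz after turn [0.0052 0.0012 0.0468] q [-0.93  0.63  0.46  2.09 -0.53  0.54 -0.04] w 0.0501 F [-0.   0.3  0.7]
```

In the tool's units: 0.025 m is 2.5, 0.022 m is 2.2.

```bash
echo '[0.5,0.1,2.5,0,0,0,0.05,0,0,2.2,0,0,0,0.05,0,0,0,0,0,0,0,0,0,0,0,0,0,0,0,0,0,0,0,0,0]' > rows.txt && python3 inch.py rows.txt
echo '[0,0,0,0,0,0,0,0,0,0,0,0,0,0,0,0,0,0,0,0,0]' > rows.txt && python3 inch.py rows.txt
```

```text
time_s: 13.8
tcp_pos: [0.4342, 0.2335, 0.0163]
eef_rot: [0.688, 0.725, 0.001, 0.0]
force: [0.2, -0.5, 0.3]
grip_width: 0.0221
gripper_force: 0.0
time_s: 14.18
tcp_pos: [0.434, 0.2333, 0.016]
eef_rot: [0.688, 0.725, 0.001, -0.0]
force: [-1.0, 0.3, 7.6]
grip_width: 0.0164
gripper_force: 30.0
```

```bash
echo '[0,0,-3,0,0,0,0,0,0,-5,0,0,0,0,0,0,-5,0,0,0,0,0,0,0,0,0,-0.15,0,0,0,0,0,0,-0.176,0]' > rows.txt && python3 inch.py rows.txt
echo '[0,0,0,0,0,-0.176,0,0,0,0,0,0,-0.176,0,0,0,0,0,0,-0.176,0,0,0,0,0,0,-0.176,0,0,0,0,0,0,-0.176,0]' > rows.txt && python3 inch.py rows.txt
echo '[0,0,0,0,0,-0.176,0,0,0,0,0,0,-0.176,0]' > rows.txt && python3 inch.py rows.txt
python3 -c "from h import *;go(.634,.072,.075,np.pi/2+.0324)"
```

```text
time_s: 14.8
tcp_pos: [0.4336, 0.2333, 0.1461]
eef_rot: [0.559, 0.829, 0.001, 0.0]
force: [-0.3, -0.4, -0.5]
grip_width: 0.0159
gripper_force: 30.0
time_s: 15.42
tcp_pos: [0.4334, 0.2327, 0.1454]
eef_rot: [0.153, 0.988, -0.0, 0.0]
force: [-1.1, 0.3, -0.3]
grip_width: 0.0164
gripper_force: 30.0
time_s: 15.68
tcp_pos: [0.4334, 0.2326, 0.1454]
eef_rot: [-0.022, 1.0, -0.0, 0.0]
force: [-0.2, -0.8, 0.2]
grip_width: 0.016
gripper_force: 30.0
t 15.68 tcp [0.4334 0.2326 0.1454] ang 1.616 tilt [ 0. -0.] rz 0.012 alt -3.129 dxyz after turn [-0.1952 -0.167   0.0705] q [-0.74  0.43  0.19  2.04 -0.12  0.68  1.15] w 0.016 F [-0.2 -0.8  0.2]
```

In the tool's units: -0.039 m is -3.9, -0.034 m is -3.4.

```bash
echo '[-3.9,-3.3,0,0,0,0.012,0,-3.9,-3.3,0,0,0,0,0,-3.9,-3.3,0,0,0,0,0,-3.9,-3.4,0,0,0,0,0,-3.9,-3.4,0,0,0,0,0]' > rows.txt && python3 inch.py rows.txt
echo '[0,0,4,0,0,0,0,0,0,3,0,0,0,0,0,0,0,0,0,0,0]' > rows.txt && python3 inch.py rows.txt
python3 -c "from h import *;go(.634,.072,.044,np.pi/2+.0324)"
```

```text
time_s: 16.3
tcp_pos: [0.6344, 0.0705, 0.1454]
eef_rot: [-0.014, 1.0, 0.0, 0.0]
force: [0.4, 0.0, -0.3]
grip_width: 0.0162
gripper_force: 30.0
time_s: 16.68
tcp_pos: [0.6313, 0.0713, 0.0731]
eef_rot: [-0.014, 1.0, -0.0, -0.002]
force: [-0.8, -0.8, 0.4]
grip_width: 0.0162
gripper_force: 30.0
t 16.68 tcp [0.6313 0.0713 0.0731] ang 1.598 tilt [-0.005 -0.001] rz -0.005 alt 3.136 dxyz after turn [-0.0029  0.0006  0.0291] q [-0.31  0.74  0.19  1.69 -0.19  0.74  1.57] w 0.0162 F [-0.8 -0.8  0.4]
```

In the tool's units: 0.018 m is 1.8, 0.012 m is 1.2.

```bash
echo '[-0.3,0,1.8,0,0,0,0,0,0,1.2,0,0,0,0,0,0,0,0,0,0,0,0,0,0,0,0,0,0.036,0,0,0,0,0,0,0.036]' > rows.txt && python3 inch.py rows.txt
echo '[0,0,0,0,0,0,0.036,0,0,-2,0,0,0,0.036,0,0,-5,0,0,0,0.036,0,0,-5,0,0,0,0.04,4,0,0,0,0,0,0.04]' > rows.txt && python3 inch.py rows.txt
```

```text
time_s: 17.3
tcp_pos: [0.6368, 0.0719, 0.0459]
eef_rot: [-0.014, 1.0, 0.0, 0.001]
force: [0.5, 0.1, -0.0]
grip_width: 0.034
gripper_force: 0.0
time_s: 17.92
tcp_pos: [0.6013, 0.0708, 0.1713]
eef_rot: [-0.013, 1.0, 0.001, 0.006]
force: [-0.5, -0.2, -0.3]
grip_width: 0.04
gripper_force: 0.0
```

In the tool's units: 0.055 m is 5.5, 0.025 m is 2.5.

```bash
echo '[2,5.5,0,0,0,0,0.04,2.5,5.5,0,0,0,0,0.04,2.5,5.5,0,0,0,0,0.04,2.5,5.5,0,0,0,0,0.04,2.5,5.5,0,0,0,0,0.04]' > rows.txt && python3 inch.py rows.txt
python3 -c "
from kit import *
kit()
a=np.load('top.npz')['pixels'];e=(255*(cv2.resize(a[120:260,190:410],(786,500),interpolation=cv2.INTER_CUBIC)/255.)**.7).astype(np.uint8);cv2.imwrite('pics/t2.png',e)
go(.45,.3,.2)"
```

```text
time_s: 18.55
tcp_pos: [0.4684, 0.3442, 0.167]
eef_rot: [-0.013, 1.0, 0.001, 0.001]
force: [0.7, 1.0, -0.0]
grip_width: 0.0399
gripper_force: 0.0
top
 px [382.3 240.5] mid [ 0.4271 -0.0795] mean [ 0.4273 -0.0793] ang 0.373 size [0.0719 0.0258]
 px [252.6 224.9] mid [0.4702 0.2999] mean [0.4704 0.3011] ang 0.008 size [0.0587 0.0182]
side
 px [361.2 290. ] mid [ 0.429  -0.0802] mean [ 0.4286 -0.0805] ang 0.359 size [0.0707 0.0226]
 px [327.8 265.7] mid [0.4288 0.013 ] mean [0.4298 0.0144] ang 1.316 size [0.1265 0.0208]
 tri [ 0.4278 -0.08    0.006 ] 0.0016561784346531816
t 18.65 tcp [0.4644 0.3508 0.1666] ang 1.609 tilt [-0.001  0.005] rz 0 alt 0.0 dxyz after turn [ 0.0163 -0.05   -0.0336] q [-0.86  0.53  0.18  1.8  -0.13  0.82  1.  ] w 0.0398 F [-0.   0.4 -1. ]
```

View pics/t2.png

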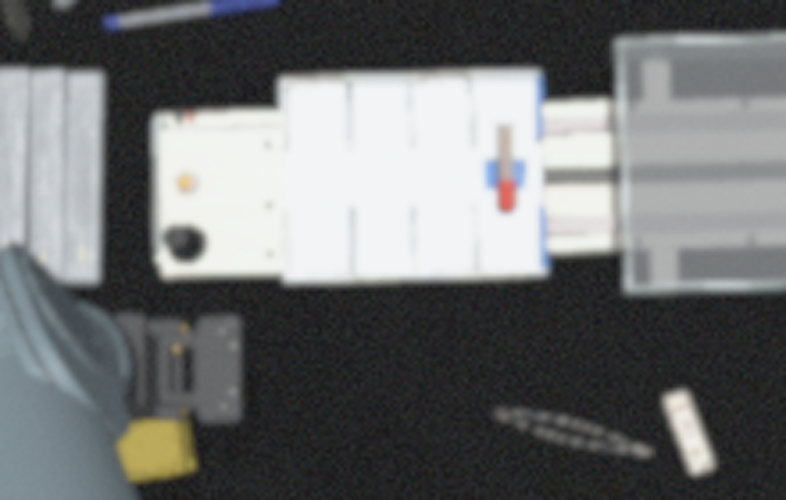

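The vial lies centred in lane 1 (t2 px 505,168). The tweezers and cassette have not moved. Tweezers next.

```bash
echo '[0,0,0,0,0,0.17,0.04,0,0,0,0,0,0.17,0.04,0,0,0,0,0,0.17,0.04,0,0,0,0,0,0.17,0.04,0,0,0,0,0,0.17,0.04]' > rows.txt && python3 inch.py rows.txt
echo '[0,0,0,0,0,0.17,0.04,0,0,0,0,0,0.17,0.04,0,0,0,0,0,0.17,0.04,0,0,0,0,0,0.17,0.04,0,0,0,0,0,0.17,0.04]' > rows.txt && python3 inch.py rows.txt
echo '[0,0,0,0,0,0.16,0.04,0,0,0,0,0,0,0.04]' > rows.txt && python3 inch.py rows.txt
python3 -c "from h import *;go(.427,.013,.06,-.253)"
```

```text
time_s: 19.27
tcp_pos: [0.4694, 0.3421, 0.1666]
eef_rot: [0.403, 0.915, 0.001, 0.0]
force: [0.3, 0.2, 0.2]
grip_width: 0.0398
gripper_force: 0.0
time_s: 19.9
tcp_pos: [0.4694, 0.3422, 0.1666]
eef_rot: [0.744, 0.668, 0.001, -0.0]
force: [0.2, 0.3, 0.5]
grip_width: 0.04
gripper_force: 0.0
time_s: 20.15
tcp_pos: [0.4692, 0.3423, 0.1662]
eef_rot: [0.793, 0.609, 0.0, -0.0]
force: [-0.5, 0.2, -0.2]
grip_width: 0.0401
gripper_force: 0.0
t 20.15 tcp [0.4692 0.3423 0.1662] ang -0.261 tilt [0.001 0.001] rz -0.008 alt 3.134 dxyz after turn [-0.3295  0.0415  0.1059] q [-1.19  0.61  0.66  1.82 -0.48  0.87 -0.56] w 0.0401 F [-0.5  0.2 -0.2]
```

In the tool's units: -0.055 m is -5.5, 0.02 m is 2.

```bash
echo '[-5.5,0.7,0,0,0,0,0.04,-5.5,0.7,0,0,0,0,0.04,-5.5,0.7,2,0,0,0,0.04,-5.5,0.7,2,0,0,0,0.04,-5.5,0.7,2,0,0,0,0.04]' > rows.txt && python3 inch.py rows.txt
echo '[-5.5,0.7,2,0,0,0,0.04,0,0,2,0,0,0,0.04,0,0,0,0,0,0,0.04]' > rows.txt && python3 inch.py rows.txt
python3 -c "from h import *;go(.427,.013,.0125,-.253)"
```

```text
time_s: 20.78
tcp_pos: [0.4317, 0.0663, 0.1055]
eef_rot: [0.792, 0.61, 0.001, 0.0]
force: [1.1, 0.5, 0.6]
grip_width: 0.0398
gripper_force: 0.0
time_s: 21.15
tcp_pos: [0.4236, 0.0121, 0.0651]
eef_rot: [0.793, 0.609, -0.0, -0.001]
force: [0.3, -0.8, 0.2]
grip_width: 0.04
gripper_force: 0.0
t 21.15 tcp [0.4236 0.0121 0.0651] ang -0.261 tilt [-0.001  0.001] rz -0.008 alt 3.134 dxyz after turn [0.0017 0.0031 0.0526] q [-0.55  0.56  0.5   2.25 -0.61  0.47  0.19] w 0.04 F [ 0.3 -0.8  0.2]
```

In the tool's units: 0.03 m is 3, 0.02 m is 2.

```bash
echo '[0.2,0.3,3,0,0,0,0.04,0,0,2,0,0,0,0.04,0,0,0,0,0,0,0.04]' > rows.txt && python3 inch.py rows.txt
python3 -c "from h import *;go(.427,.013,.0125,-.253)"
```

```text
time_s: 21.52
tcp_pos: [0.4276, 0.0147, 0.0153]
eef_rot: [0.792, 0.61, -0.0, -0.0]
force: [0.2, -0.5, 1.0]
grip_width: 0.04
gripper_force: 0.0
t 21.52 tcp [0.4276 0.0147 0.0153] ang -0.259 tilt [-0.001  0.001] rz -0.006 alt 3.136 dxyz after turn [-0.0018 -0.0001  0.0028] q [-0.45  0.66  0.38  2.24 -0.71  0.36  0.27] w 0.04 F [ 0.2 -0.5  1. ]
```

In the tool's units: -0.002 m is -0.2, 0.002 m is 0.2.

```bash
echo '[-0.2,0,0.2,0,0,0,0.04,0,0,0,0,0,0,0,0,0,0,0,0,0,0,0,0,0,0,0,0,0,0,0,0,0,0,0,0]' > rows.txt && python3 inch.py rows.txt
echo '[0,0,0,0,0,0,0,0,0,0,0,0,0,0]' > rows.txt && python3 inch.py rows.txt
```

```text
time_s: 22.15
tcp_pos: [0.4272, 0.0121, 0.0136]
eef_rot: [0.793, 0.609, 0.0, -0.0]
force: [-1.1, 1.1, 5.7]
grip_width: 0.0154
gripper_force: 30.0
time_s: 22.4
tcp_pos: [0.4271, 0.0121, 0.0136]
eef_rot: [0.793, 0.609, 0.0, -0.0]
force: [-1.7, 0.1, 6.1]
grip_width: 0.0157
gripper_force: 30.0
```

```bash
echo '[0,0,-3,0,0,0,0,0,0,-5,0,0,0,0,0,0,-5,0,0,0,0,0,0,0,0,0,0.15,0,0,0,0,0,0,0.17,0]' > rows.txt && python3 inch.py rows.txt
echo '[0,0,0,0,0,0.16,0,0,0,0,0,0,0.16,0,0,0,0,0,0,0.16,0,0,0,0,0,0,0.16,0,0,0,0,0,0,0.16,0]' > rows.txt && python3 inch.py rows.txt
echo '[0,0,0,0,0,0.16,0,0,0,0,0,0,0,0]' > rows.txt && python3 inch.py rows.txt
python3 -c "from h import *;go(.6333,.122,.075,np.pi/2+.0324)"
```

```text
time_s: 23.02
tcp_pos: [0.4271, 0.0123, 0.1439]
eef_rot: [0.881, 0.472, 0.001, -0.0]
force: [-0.2, 0.5, 0.0]
grip_width: 0.0151
gripper_force: 30.0
time_s: 23.65
tcp_pos: [0.4267, 0.012, 0.1432]
eef_rot: [0.996, 0.092, -0.0, -0.0]
force: [-0.1, 0.4, -0.5]
grip_width: 0.0157
gripper_force: 30.0
time_s: 23.9
tcp_pos: [0.4267, 0.0119, 0.1431]
eef_rot: [1.0, 0.015, -0.0, 0.0]
force: [0.6, -0.6, -0.0]
grip_width: 0.0154
gripper_force: 30.0
t 23.9 tcp [0.4267 0.0119 0.1431] ang -1.54 tilt [-0.001 -0.001] rz -0.002 alt 3.139 dxyz after turn [ 0.2101 -0.1034  0.0679] q [-0.95  0.56  1.05  2.23 -0.74  0.76 -0.94] w 0.0154 F [ 0.6 -0.6 -0. ]
```

In the tool's units: 0.042 m is 4.2, -0.02 m is -2.

```bash
echo '[4.2,-2,0,0,0,0,0,4.2,-2,0,0,0,0,0]' > rows.txt && python3 inch.py rows.txt
python3 -c "from h import *;go(.6333,.122,.075,np.pi/2+.0324)"
```

```text
time_s: 24.15
tcp_pos: [0.5105, 0.055, 0.1433]
eef_rot: [1.0, 0.016, -0.0, -0.0]
force: [-0.1, -0.3, 0.8]
grip_width: 0.0153
gripper_force: 30.0
t 24.15 tcp [0.5105 0.055  0.1433] ang -1.539 tilt [-0.     0.001] rz -0.0 alt 3.141 dxyz after turn [ 0.1249 -0.0629  0.0683] q [-0.92  0.68  0.99  2.02 -0.77  0.87 -1.03] w 0.0153 F [-0.1 -0.3  0.8]
```

```bash
echo '[4.2,-2.1,0,0,0,0,0,4.2,-2.1,0,0,0,0,0,4.05,-2.05,0,0,0,0,0,0,0,3.5,0,0,0,0,0,0,3,0,0,0,0]' > rows.txt && python3 inch.py rows.txt
python3 -c "from h import *;go(.6333,.122,.0415,np.pi/2+.0324)"
```

```text
time_s: 24.78
tcp_pos: [0.6325, 0.1207, 0.077]
eef_rot: [1.0, 0.017, -0.0, -0.0]
force: [1.3, -1.0, 0.5]
grip_width: 0.0157
gripper_force: 30.0
t 24.77 tcp [0.6325 0.1207 0.077 ] ang -1.538 tilt [-0.  0.] rz 0.001 alt -3.141 dxyz after turn [ 0.0009 -0.0013  0.0355] q [-0.81  0.94  0.86  1.69 -0.87  0.94 -1.13] w 0.0157 F [ 1.3 -1.   0.5]
```

```bash
echo '[0,-0.1,2,0,0,0,0,0,0,1.45,0,0,0,0,0,0,0,0,0,0,0,0,0,0,0,0,0,0.034,0,0,0,0,0,0,0.034]' > rows.txt && python3 inch.py rows.txt
echo '[0,0,0,0,0,0,0.034,0,0,-2,0,0,0,0.034,0,0,-5,0,0,0,0.034,0,0,-5,0,0,0,0.04]' > rows.txt && python3 inch.py rows.txt
python3 -c "from h import *;go(.47,.345,.17,np.pi/2+.0324)"
```

```text
time_s: 25.4
tcp_pos: [0.633, 0.1215, 0.0448]
eef_rot: [1.0, 0.015, 0.001, -0.0]
force: [-0.4, -0.6, 0.1]
grip_width: 0.033
gripper_force: 0.0
time_s: 25.9
tcp_pos: [0.6324, 0.1211, 0.1664]
eef_rot: [1.0, 0.014, 0.0, 0.0]
force: [0.1, 0.9, 0.3]
grip_width: 0.0397
gripper_force: 0.0
t 25.9 tcp [0.6324 0.1211 0.1664] ang -1.542 tilt [ 0.001 -0.   ] rz -0.004 alt 3.138 dxyz after turn [-0.1551 -0.2291 -0.0037] q [-0.86  0.84  0.96  1.66 -0.77  1.07 -1.2 ] w 0.0397 F [0.1 0.9 0.3]
```

In the tool's units: -0.046 m is -4.6, -0.045 m is -4.5.

```bash
echo '[-3,-4.6,0,0,0,0,0.045,-3,-4.6,0,0,0,0,0.045,-3.1,-4.6,0,0,0,0,0.045,-3.2,-4.6,0,0,0,0,0.045,-3.2,-4.5,0,0,0,0,0.045]' > rows.txt && python3 inch.py rows.txt
echo '[0,0,0,0,0,-0.168,0.045,0,0,0,0,0,-0.168,0.045]' > rows.txt && python3 inch.py rows.txt
python3 -c "
from kit import *
kit(y=(-.2,.2))
a=np.load('top.npz')['pixels'];e=(255*(cv2.resize(a[120:260,190:410],(786,500),interpolation=cv2.INTER_CUBIC)/255.)**.9).astype(np.uint8);cv2.imwrite('pics/t3.png',e)
go(.428,-.08,.06,-1.207)"
```

```text
time_s: 26.52
tcp_pos: [0.4699, 0.3474, 0.1653]
eef_rot: [1.0, 0.014, 0.001, -0.001]
force: [0.5, 0.7, 0.4]
grip_width: 0.0451
gripper_force: 0.0
time_s: 26.78
tcp_pos: [0.4705, 0.3467, 0.1651]
eef_rot: [0.983, 0.185, 0.001, -0.0]
force: [0.3, -0.3, 0.9]
grip_width: 0.0451
gripper_force: 0.0
top
 px [382.3 240.5] mid [ 0.4271 -0.0795] mean [ 0.4273 -0.0793] ang 0.373 size [0.0719 0.0258]
side
 px [361.2 289.9] mid [ 0.429  -0.0803] mean [ 0.4287 -0.0804] ang 0.361 size [0.0694 0.0223]
 tri [ 0.4278 -0.0799  0.0064] 0.0016838770023389772
t 26.88 tcp [0.4711 0.346  0.1653] ang -1.205 tilt [0.001 0.002] rz 0.002 alt -3.139 dxyz after turn [-0.192   0.3829  0.1045] q [-1.35  0.73  0.94  1.82 -0.71  0.97 -1.31] w 0.0447 F [ 0.4 -0.4  0.1]
```

View pics/t3.png

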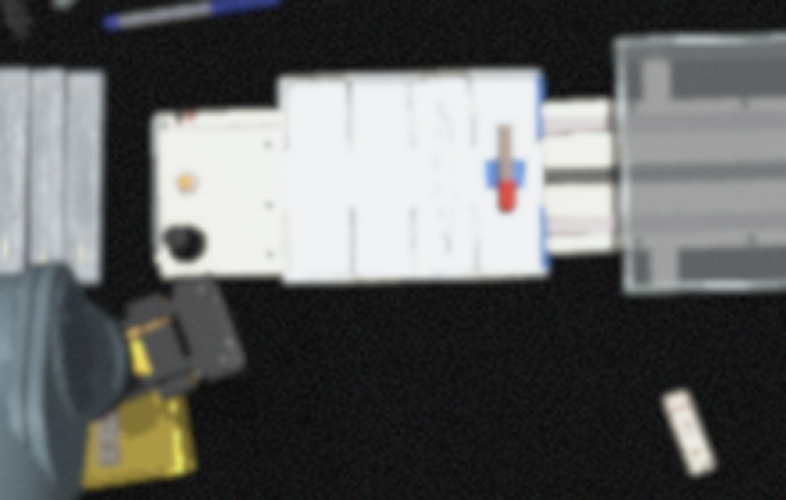

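Tweezers lie in lane 2 (px 443, rows 95–255), the vial is in lane 1, and the spent cassette is in the tub (px 108,430). The fresh cassette has not moved.

```bash
echo '[-2.4,4.8,0,0,0,0,0.04,-2.4,4.8,0,0,0,0,0.04,-2.4,4.8,0,0,0,0,0.04,-2.4,4.8,0,0,0,0,0.04]' > rows.txt && python3 inch.py rows.txt
python3 -c "from h import *;go(.428,-.08,.06,-1.207)"
```

```text
time_s: 27.38
tcp_pos: [0.4496, 0.1303, 0.1645]
eef_rot: [0.984, 0.179, 0.001, -0.0]
force: [1.4, -0.4, 0.4]
grip_width: 0.04
gripper_force: 0.0
t 27.38 tcp [0.4496 0.1303 0.1645] ang -1.211 tilt [0.001 0.001] rz -0.004 alt 3.138 dxyz after turn [-0.0951  0.1889  0.1043] q [-1.15  0.55  1.    2.12 -0.65  0.82 -0.95] w 0.04 F [ 1.4 -0.4  0.4]
```

```bash
echo '[-2.4,4.7,0,0,0,0,0.04,-2.4,4.7,2,0,0,0,0.04]' > rows.txt && python3 inch.py rows.txt
python3 -c "from h import *;go(.428,-.08,.06,-1.207)"
```

```text
time_s: 27.62
tcp_pos: [0.4393, 0.0257, 0.145]
eef_rot: [0.984, 0.179, 0.002, -0.0]
force: [0.9, -0.1, -1.2]
grip_width: 0.0402
gripper_force: 0.0
t 27.62 tcp [0.4393 0.0257 0.145 ] ang -1.211 tilt [0.004 0.001] rz -0.004 alt 3.138 dxyz after turn [-0.0485  0.0947  0.0848] q [-0.92  0.53  0.96  2.2  -0.67  0.73 -0.71] w 0.0402 F [ 0.9 -0.1 -1.2]
```

In the tool's units: 0.047 m is 4.7, 0.03 m is 3.

```bash
echo '[-2.4,4.7,3,0,0,0,0.04,-2.4,4.7,3,0,0,0,0.04,0,0,2,0,0,0,0.04,0,0,0,0,0,0,0.04]' > rows.txt && python3 inch.py rows.txt
python3 -c "from h import *;go(.428,-.08,.0125,-1.207)"
```

```text
time_s: 28.12
tcp_pos: [0.4264, -0.0786, 0.0635]
eef_rot: [0.984, 0.179, -0.001, -0.0]
force: [-0.1, 0.6, 0.5]
grip_width: 0.0402
gripper_force: 0.0
t 28.12 tcp [ 0.4264 -0.0786  0.0635] ang -1.212 tilt [-0.001  0.   ] rz -0.005 alt 3.137 dxyz after turn [0.0011 0.0019 0.051 ] q [-0.5   0.65  0.72  2.23 -0.85  0.56 -0.33] w 0.0402 F [-0.1  0.6  0.5]
```

```bash
echo '[0.1,0.2,3,0,0,-0.005,0.04,0,0,1.9,0,0,0,0.04,0,0,0,0,0,0,0.04]' > rows.txt && python3 inch.py rows.txt
python3 -c "from h import *;go(.428,-.08,.0125,-1.207)"
```

```text
time_s: 28.5
tcp_pos: [0.4289, -0.0785, 0.015]
eef_rot: [0.983, 0.184, -0.0, -0.0]
force: [0.8, -0.4, 1.2]
grip_width: 0.04
gripper_force: 0.0
t 28.5 tcp [ 0.4289 -0.0785  0.015 ] ang -1.201 tilt [-0.  0.] rz 0.006 alt -3.136 dxyz after turn [-0.0014  0.0011  0.0025] q [-0.39  0.73  0.58  2.23 -0.97  0.46 -0.22] w 0.04 F [ 0.8 -0.4  1.2]
```

In the tool's units: 0.002 m is 0.2, -0.001 m is -0.1.

```bash
echo '[-0.1,0.1,0.2,0,0,0.005,0.04,0,0,0,0,0,0,0,0,0,0,0,0,0,0,0,0,0,0,0,0,0,0,0,0,0,0,0,0]' > rows.txt && python3 inch.py rows.txt
echo '[0,0,0,0,0,0,0,0,0,-3,0,0,0,0,0,0,-5,0,0,0,0,0,0,-5,0,0,0,0]' > rows.txt && python3 inch.py rows.txt
python3 -c "from h import *;go(.632,.172,.13,np.pi/2+.0324)"
```

```text
time_s: 29.12
tcp_pos: [0.4284, -0.0804, 0.0131]
eef_rot: [0.983, 0.181, 0.0, -0.0]
force: [0.1, 1.2, 6.7]
grip_width: 0.0171
gripper_force: 30.0
time_s: 29.62
tcp_pos: [0.4276, -0.0806, 0.1439]
eef_rot: [0.983, 0.181, -0.001, 0.0]
force: [1.3, 0.4, 0.0]
grip_width: 0.0168
gripper_force: 30.0
t 29.62 tcp [ 0.4276 -0.0806  0.1439] ang -1.207 tilt [-0.001 -0.   ] rz 0.332 alt -2.81 dxyz after turn [ 0.2125 -0.2458  0.0137] q [-0.67  0.52  0.95  2.21 -0.65  0.73 -0.48] w 0.0168 F [1.3 0.4 0. ]
```

In the tool's units: 0.047 m is 4.7, -0.027 m is -2.7.

```bash
echo '[4.7,-2.7,0,0,0,0,0,4.7,-2.7,0,0,0,0,0,4.7,-2.7,0,0,0,0,0,0,0,0,0,0,0.166,0,0,0,0,0,0,0.166,0]' > rows.txt && python3 inch.py rows.txt
python3 -c "from h import *;go(.632,.172,.13,np.pi/2+.0324)"
```

```text
time_s: 30.25
tcp_pos: [0.5309, 0.0461, 0.1425]
eef_rot: [1.0, 0.014, -0.0, 0.0]
force: [0.5, -0.7, -1.1]
grip_width: 0.0173
gripper_force: 30.0
t 30.25 tcp [0.5309 0.0461 0.1425] ang -1.542 tilt [-0. -0.] rz -0.004 alt 3.138 dxyz after turn [ 0.1051 -0.1225  0.0124] q [-0.87  0.71  0.98  1.97 -0.78  0.89 -1.02] w 0.0173 F [ 0.5 -0.7 -1.1]
```

In the tool's units: -0.041 m is -4.1, -0.0405 m is -4.05.

```bash
echo '[3.5,-4.1,0,0,0,-0.004,0,3.5,-4.1,0,0,0,0,0,3.5,-4.05,0,0,0,0,0,0,0,3,0,0,0,0,0,0,3,0,0,0,0]' > rows.txt && python3 inch.py rows.txt
echo '[0,0,0,0,0,0,0]' > rows.txt && python3 inch.py rows.txt
python3 -c "from h import *;go(.632,.172,.041,np.pi/2+.0324)"
```

```text
time_s: 30.88
tcp_pos: [0.6316, 0.1723, 0.0816]
eef_rot: [1.0, 0.019, 0.0, 0.0]
force: [-0.1, -0.4, -0.1]
grip_width: 0.017
gripper_force: 30.0
time_s: 31.0
tcp_pos: [0.6296, 0.1715, 0.0805]
eef_rot: [1.0, 0.018, -0.002, 0.001]
force: [-0.4, 0.2, 0.6]
grip_width: 0.0171
gripper_force: 30.0
t 31.0 tcp [0.6296 0.1715 0.0805] ang -1.534 tilt [-0.005 -0.001] rz 0.004 alt -3.137 dxyz after turn [ 0.0026 -0.0005  0.0395] q [-0.88  0.95  0.88  1.66 -0.87  0.96 -1.22] w 0.0171 F [-0.4  0.2  0.6]
```

```bash
echo '[0.1,0,2.2,0,0,0,0,0,0,1.7,0,0,0,0,0,0,0,0,0,0,0,0,0,0,0,0,0,0.034,0,0,0,0,0,0,0.034]' > rows.txt && python3 inch.py rows.txt
echo '[0,0,0,0,0,0,0.034,0,0,-2,0,0,0,0.034,0,0,-5,0,0,0,0.034,0,0,-5,0,0,0,0.05]' > rows.txt && python3 inch.py rows.txt
python3 -c "from h import *;go(.47,.345,.17,np.pi/2+.0324)"
```

```text
time_s: 31.62
tcp_pos: [0.6331, 0.1717, 0.0445]
eef_rot: [1.0, 0.018, 0.001, -0.0]
force: [-1.3, 0.8, 0.2]
grip_width: 0.0337
gripper_force: 0.0
time_s: 32.12
tcp_pos: [0.6326, 0.1714, 0.1665]
eef_rot: [1.0, 0.018, 0.0, 0.0]
force: [-0.0, 0.4, 0.1]
grip_width: 0.0418
gripper_force: 0.0
t 32.12 tcp [0.6326 0.1714 0.1665] ang -1.534 tilt [ 0.001 -0.   ] rz 0.004 alt -3.138 dxyz after turn [-0.1569 -0.1788 -0.0037] q [-0.93  0.86  0.96  1.63 -0.78  1.08 -1.27] w 0.0418 F [-0.   0.4  0.1]
```

In the tool's units: -0.045 m is -4.5, -0.039 m is -3.9.

```bash
echo '[-3.9,-4.5,0,0,0,0,0.06,-3.9,-4.5,0,0,0,0,0.06,-3.9,-4.5,0,0,0,0,0.06,-3.9,-4.5,0,0,0,0,0.06]' > rows.txt && python3 inch.py rows.txt
python3 -c "
from h import *
shot('side');a=shot('top')['pixels'];r=np.load('side.npz')['pixels']
e=(255*(cv2.resize(a[125:225,220:380],(800,500),interpolation=cv2.INTER_CUBIC)/255.)**1.6).astype(np.uint8);cv2.imwrite('pics/t4.png',e)
e=(255*(cv2.resize(r[90:240,170:410],(800,500),interpolation=cv2.INTER_CUBIC)/255.)).astype(np.uint8);cv2.imwrite('pics/s4.png',e)
go(.571,.3315,.06,np.pi/2+.0324)"
```

```text
time_s: 32.62
tcp_pos: [0.4689, 0.3473, 0.1653]
eef_rot: [1.0, 0.018, 0.001, -0.001]
force: [0.3, -0.2, -0.3]
grip_width: 0.06
gripper_force: 0.0
t 32.73 tcp [0.4648 0.3529 0.164 ] ang -1.523 tilt [-0.004  0.003] rz 0.015 alt -3.126 dxyz after turn [0.1058 0.0252 0.1035] q [-1.41  0.77  1.02  1.83 -0.79  1.01 -1.58] w 0.0597 F [ 0.1  1.3 -0.6]
```

View pics/t4.png

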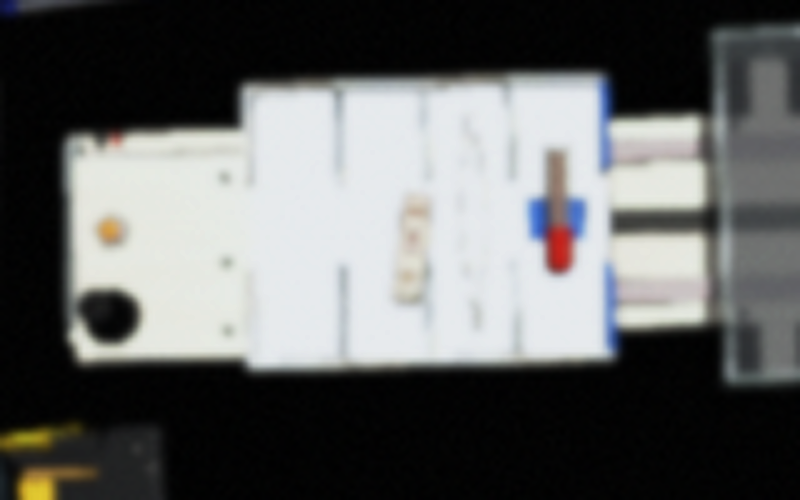

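View pics/s4.png

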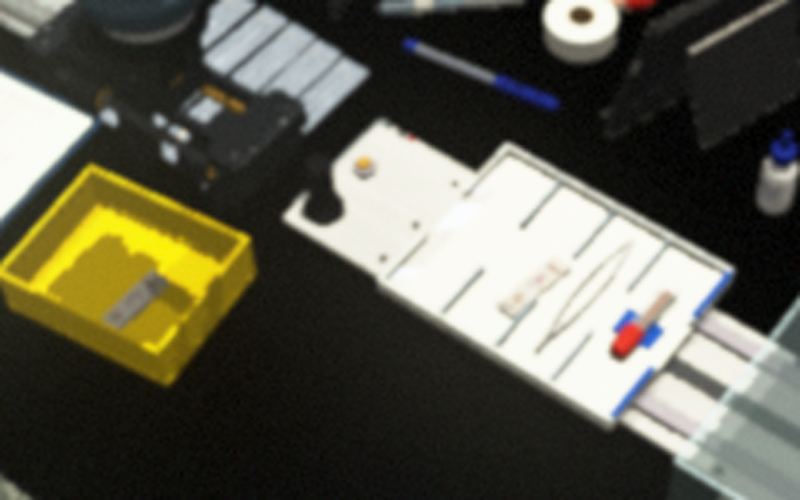

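The vial and tweezers look right. The cassette in lane 3 sits toward the blue side (t4 px ~409 against lane middle 385) and is slightly turned, so I'll measure it.

Run:
```python
from m import *
T=np.array([.6325,.147]);u=np.array([.9995,.0324]);v=np.array([-.0324,.9995])
q=lambda x,y:(220+x/5,125+y/5)
print("dividers (tray y)",[((plane(a,[q(*p)],.034)[0][:2]-T)@v).round(4) for p in((341,130),(344,310),(426,130),(430,310),(512,140),(518,320))])
r=lambda x,y:(170+x*.3,90+y*.3)
for p1,p2,z in((r(558,265),r(508,312),.031),):
    w=plane(b,[p1,p2],z)[:,:2];print("side ends",(w-T)@u,(w-T)@v)
def pca(c,m,off):
    pts=np.argwhere(m)[:,::-1]+off
    w=plane(c,pts,.031)[:,:2]-T;w=np.c_[w@u,w@v];mu=w.mean(0);V=np.linalg.svd(w-mu,full_matrices=False)[2];d=V[0]*np.sign(V[0,0])
    print(len(pts),"tray xy",mu,"ang",np.arctan2(d[1],d[0]),np.ptp((w-mu)@V.T,axis=0))
S=patch(a)[1];x0,x1,y0,y1=296,307,161,188;pca(a,S[y0:y1,x0:x1]>=7,[x0,y0])
x0,x1,y0,y1=317,342,166,187;s_=patch(b)[1][y0:y1,x0:x1];print(s_);pca(b,s_>=12,[x0,y0])
```

```text
dividers (tray y) [np.float64(0.048), np.float64(0.0482), np.float64(-0.0015), np.float64(-0.0014), np.float64(-0.0514), np.float64(-0.052)]
side ends [ 0.0141 -0.0433] [0.0038 0.0086]
127 tray xy [-0.0179  0.0079] ang -0.01977095155709179 [0.0673 0.0203]
[[ 6  6  6  7  6  6  6  6  6  6  7  5  6  6  6  7  6  8  8  8  9  8  7  7
  11]
 [ 6  6  7  7  6  6  6  7  7  6  6  6  6  6  6  6  7 10 12 12 12  9  7  7
  11]
 [ 6  6  6  6  6  6  6  6  6  6  6  6  6  6  6  7 10 14 19 17 15 12 10  8
   9]
 [ 6  7  6  7  7  6  6  6  6  6  6  6  6  7  8 11 16 30 34 27 18 16 16 11
  10]
 [ 6  6  6  7  6  6  6  6  6  6  6  6  7  9 10 14 18 32 43 39 28 20 18 22
  12]
 [ 7  6  6  6  6  6  6  7  6  6  6  8  9 12 14 16 18 21 30 37 37 30 30 27
  12]
 [ 7  6  7  6  6  6  6  6  6  7  7  9 12 16 23 25 22 17 20 23 29 31 30 21
  10]
 [ 7  6  6  6  6  6  6  6  7  7 10 14 17 26 39 35 22 17 17 23 29 24 13 10
   8]
 [ 7  6  6  7  7  6  6  7  7 11 14 17 21 25 36 30 19 18 24 26 20 11  9  7
   7]
 [ 6  7  7  6  6  7  7  9 11 13 16 18 20 19 24 25 22 27 27 19 10  8  7  7
   6]
 [ 6  7  7  6  7  7  9 11 15 15 15 17 15 15 
[... 206 characters left out ...]
 11 14 16 24 42 52 41 25 16 15 15 13 10  8  7  6  6  6  6  8 14
  21]
 [ 7  9 13 18 22 24 25 37 43 32 23 19 13 11 14  9  6  6  6  6  5  7 12 20
  18]
 [ 8 12 22 28 30 27 28 25 24 23 20 10 10 16 12  7  6  6  6  6  6  9 18 20
  12]
 [ 7 10 23 29 29 28 29 24 21 16  9 12 11 18  8  6  6  6  6  6  8 13 20 15
   9]
 [ 6  9 15 23 28 29 28 26 20  9 13 12 18  9  7  5  6  6  6  7 11 20 18  9
   8]
 [ 7  7  9 14 25 28 29 22  9 14 11 16  9  7  6  6  6  6  7  9 18 21 12  9
  12]
 [ 6  6  7  8 11 19 18 11 14 11 16  9  7  6  6  6  6  6  8 12 21 15  9 12
  22]
 [ 6  6  6  6  7  9 12 12 14 17  9  7  6  5  6  6  6  7 11 20 23 14 14 21
  24]]
217 tray xy [-0.0155  0.0031] ang -0.1232456805918649 [0.0676 0.0518]
```

The cassette is about 15 mm off the lane middle, so I'll take it by its ends (fingers inside the lane, clear of the tweezers) and re-centre it.

```bash
echo '[0,0,0,0,0,-0.173,0.076,0,0,0,0,0,-0.173,0.076,0,0,0,0,0,-0.173,0.076,0,0,0,0,0,-0.173,0.076,0,0,0,0,0,-0.173,0.076]' > rows.txt && python3 inch.py rows.txt
echo '[0,0,0,0,0,-0.173,0.076,0,0,0,0,0,-0.173,0.076,0,0,0,0,0,-0.173,0.076,0,0,0,0,0,-0.171,0.076,0,0,0,0,0,0,0.076]' > rows.txt && python3 inch.py rows.txt
python3 -c "from h import *;go(.616,.1584,.12,.0324)"
```

```text
time_s: 33.35
tcp_pos: [0.4708, 0.3452, 0.1651]
eef_rot: [0.899, 0.438, 0.001, -0.0]
force: [1.1, -0.5, 0.5]
grip_width: 0.0759
gripper_force: 0.0
time_s: 33.98
tcp_pos: [0.4709, 0.3452, 0.165]
eef_rot: [0.701, 0.713, 0.001, -0.0]
force: [0.1, -0.3, -0.3]
grip_width: 0.0762
gripper_force: 0.0
t 33.98 tcp [0.4709 0.3452 0.165 ] ang 0.018 tilt [0.001 0.001] rz -0.014 alt 3.127 dxyz after turn [-0.1914  0.1389  0.0449] q [-1.17  0.61  0.64  1.82 -0.46  0.87 -0.29] w 0.0762 F [ 0.1 -0.3 -0.3]
```

```bash
echo '[-4.8,3.45,0,0,0,-0.014,0.076,-4.8,3.45,0,0,0,0,0.076,-4.8,3.45,0,0,0,0,0.076,-4.7,3.45,0,0,0,0,0.076,0,0,4.5,0,0,0,0.076]' > rows.txt && python3 inch.py rows.txt
echo '[0,0,5,0,0,0,0.076,0,0,0,0,0,0,0.076,0,0,0,0,0,0,0.076]' > rows.txt && python3 inch.py rows.txt
python3 -c "from h import *;go(.616,.1584,.039,.0324)"
```

```text
time_s: 34.6
tcp_pos: [0.6201, 0.1527, 0.1226]
eef_rot: [0.699, 0.715, 0.003, 0.004]
force: [0.4, 1.2, -0.3]
grip_width: 0.0764
gripper_force: 0.0
time_s: 34.98
tcp_pos: [0.6152, 0.159, 0.0707]
eef_rot: [0.695, 0.719, 0.001, 0.001]
force: [-0.3, 0.2, 0.5]
grip_width: 0.0759
gripper_force: 0.0
t 34.98 tcp [0.6152 0.159  0.0707] ang 0.033 tilt [ 0.002 -0.   ] rz 0.001 alt -3.141 dxyz after turn [-0.0007  0.0007  0.0317] q [-0.69  0.81  0.54  1.71 -0.56  0.78  0.15] w 0.0759 F [-0.3  0.2  0.5]
```

Units first: shifts go in cm. So 0.015 m is 1.5, 0.01 m is 1.

```bash
echo '[0,0,1.5,0,0,0,0.076,0,0,1,0,0,0,0.076,0,0,0,0,0,0,0.076]' > rows.txt && python3 inch.py rows.txt
python3 -c "from h import *;go(.616,.1584,.039,.0324)"
```

```text
time_s: 35.35
tcp_pos: [0.6135, 0.1594, 0.0431]
eef_rot: [0.695, 0.719, -0.0, -0.0]
force: [-0.7, 1.0, -0.5]
grip_width: 0.0758
gripper_force: 0.3
t 35.35 tcp [0.6135 0.1594 0.0431] ang 0.035 tilt [-0.001 -0.   ] rz 0.003 alt -3.139 dxyz after turn [-0.0011  0.0025  0.0041] q [-0.68  0.85  0.52  1.71 -0.58  0.74  0.17] w 0.0758 F [-0.7  1.  -0.5]
```

In the tool's units: 0.004 m is 0.4, 0.002 m is 0.2.

```bash
echo '[-0.1,0.2,0.4,0,0,0,0.076,0,0,0,0,0,0,0.076]' > rows.txt && python3 inch.py rows.txt
python3 -c "from h import *;go(.616,.1584,.039,.0324)"
echo '[0,0,0,0,0,0,0.03,0,0,0,0,0,0,0.03,0,0,0,0,0,0,0.03,0,0,0,0,0,0,0.03]' > rows.txt && python3 inch.py rows.txt
```

```text
time_s: 35.6
tcp_pos: [0.6162, 0.1593, 0.0397]
eef_rot: [0.694, 0.72, 0.001, -0.0]
force: [0.5, 2.7, -0.9]
grip_width: 0.0759
gripper_force: 1.7
t 35.6 tcp [0.6162 0.1593 0.0397] ang 0.035 tilt [0.    0.001] rz 0.003 alt -3.139 dxyz after turn [-0.0009 -0.0002  0.0007] q [-0.67  0.85  0.51  1.71 -0.58  0.74  0.17] w 0.0759 F [ 0.5  2.7 -0.9]
time_s: 36.1
tcp_pos: [0.6155, 0.1592, 0.0397]
eef_rot: [0.694, 0.72, 0.0, -0.001]
force: [-2.1, 5.0, -0.0]
grip_width: 0.0647
gripper_force: 30.4
```

In the tool's units: -0.02 m is -2.

```bash
echo '[0,0,-2,0,0,0,0.03,0,0,-2,0,0,0,0.03,0,0,0,0,0,0,0.03]' > rows.txt && python3 inch.py rows.txt
python3 -c "from h import *;go(.631,.174,.0405,.0324)"
```

```text
time_s: 36.48
tcp_pos: [0.618, 0.1575, 0.0824]
eef_rot: [0.695, 0.719, 0.002, 0.002]
force: [-0.2, 0.6, 1.4]
grip_width: 0.0648
gripper_force: 30.0
t 36.48 tcp [0.618  0.1575 0.0824] ang 0.034 tilt [0.005 0.   ] rz 0.002 alt -3.14 dxyz after turn [0.0161 0.0134 0.042 ] q [-0.7   0.8   0.55  1.7  -0.55  0.8   0.15] w 0.0648 F [-0.2  0.6  1.4]
```

```bash
echo '[1.6,1.3,0,0,0,0,0.03,0,0,2,0,0,0,0.03,0,0,1.8,0,0,0,0.03,0,0,0,0,0,0,0.03]' > rows.txt && python3 inch.py rows.txt
python3 -c "from h import *;go(.631,.174,.0405,.0324)"
```

```text
time_s: 36.98
tcp_pos: [0.6267, 0.1735, 0.0394]
eef_rot: [0.695, 0.719, -0.002, -0.001]
force: [0.3, -0.7, -0.5]
grip_width: 0.0653
gripper_force: 30.0
t 36.98 tcp [0.6267 0.1735 0.0394] ang 0.034 tilt [-0.004 -0.002] rz 0.002 alt -3.14 dxyz after turn [ 0.0004  0.0043 -0.0011] q [-0.68  0.88  0.52  1.66 -0.58  0.77  0.14] w 0.0653 F [ 0.3 -0.7 -0.5]
```

```bash
echo '[0,0,0,0,0,0,0.074,0,0,0,0,0,0,0.074,0,0,-2,0,0,0,0.074,0,0,-5,0,0,0,0.074,0,0,-5,0,0,0,0.074]' > rows.txt && python3 inch.py rows.txt
echo '[4.75,-4,0,0,0,0,0.074,4.75,-4,0,0,0,0,0.074,4.75,-4,0,0,0,0,0.074,4.75,-4,0,0,0,0,0.074]' > rows.txt && python3 inch.py rows.txt
python3 - <<'E'
from h import *
shot('side');a=shot('top')['pixels'];r=np.load('side.npz')['pixels']
e=(255*(cv2.resize(a[125:225,220:380],(800,500),interpolation=cv2.INTER_CUBIC)/255.)**1.6).astype(np.uint8);cv2.imwrite('pics/t5.png',e)
go(.571,.3315,.13,np.pi/2+.0324)
E
```

```text
time_s: 37.6
tcp_pos: [0.6285, 0.1746, 0.1646]
eef_rot: [0.695, 0.719, 0.0, 0.0]
force: [0.7, 0.3, -0.3]
grip_width: 0.0739
gripper_force: 0.0
time_s: 38.1
tcp_pos: [0.4608, 0.3607, 0.1636]
eef_rot: [0.695, 0.719, 0.001, -0.0]
force: [0.3, 1.0, 0.9]
grip_width: 0.0739
gripper_force: 0.0
t 38.2 tcp [0.4559 0.3667 0.1625] ang 0.047 tilt [-0.003  0.004] rz -1.556 alt 1.585 dxyz after turn [-0.1141 -0.0388  0.0321] q [-1.21  0.61  0.64  1.81 -0.47  0.87 -0.3 ] w 0.0743 F [ 0.   0.1 -1.3]
```

View pics/t5.png

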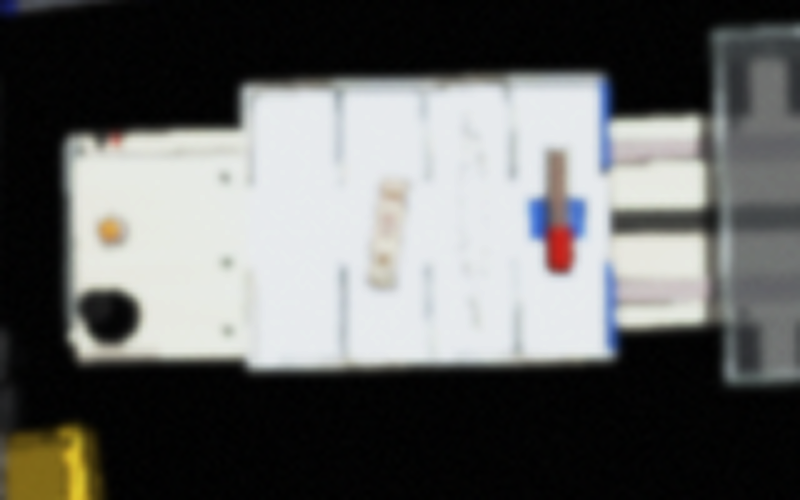

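The cassette is now at the lane 3 middle (px 387,234; tilt about 0.12 rad), and the vial and tweezers are in place. Next is the post, for the push back.

```bash
echo '[0,0,0,0,0,-0.173,0.06,0,0,0,0,0,-0.173,0.06,0,0,0,0,0,-0.173,0.06,0,0,0,0,0,-0.173,0.06,0,0,0,0,0,-0.173,0.06]' > rows.txt && python3 inch.py rows.txt
echo '[0,0,0,0,0,-0.173,0.06,0,0,0,0,0,-0.173,0.06,0,0,0,0,0,-0.173,0.06,0,0,0,0,0,-0.172,0.06,0,0,0,0,0,0,0.06]' > rows.txt && python3 inch.py rows.txt
python3 -c "from h import *;go(.573,.3315,.06,np.pi/2+.0324)"
```

```text
time_s: 38.83
tcp_pos: [0.4628, 0.3586, 0.1633]
eef_rot: [0.327, 0.945, 0.001, 0.001]
force: [-0.3, -0.1, -0.9]
grip_width: 0.0598
gripper_force: 0.0
time_s: 39.45
tcp_pos: [0.4628, 0.3585, 0.1631]
eef_rot: [-0.009, 1.0, 0.0, 0.001]
force: [-0.2, -0.4, 0.3]
grip_width: 0.06
gripper_force: 0.0
t 39.45 tcp [0.4628 0.3585 0.1631] ang 1.588 tilt [0.001 0.001] rz -0.015 alt 3.127 dxyz after turn [-0.1091 -0.0306  0.1032] q [-0.92  0.54  0.24  1.8  -0.17  0.82  1.  ] w 0.06 F [-0.2 -0.4  0.3]
```

In the tool's units: -0.055 m is -5.5, -0.054 m is -5.4.

```bash
echo '[-5.5,-1.5,0,0,0,-0.015,0.06,-5.4,-1.55,0,0,0,0,0.06,0,0,0,0,0,0,0.06,0,0,4.5,0,0,0,0.06,0,0,5,0,0,0,0.06]' > rows.txt && python3 inch.py rows.txt
echo '[0,0,0.8,0,0,0,0.06,0,0,0,0,0,0,0.06]' > rows.txt && python3 inch.py rows.txt
python3 -c "from h import *;go(.573,.3315,.06,np.pi/2+.0324)"
```

```text
time_s: 40.08
tcp_pos: [0.5719, 0.3326, 0.0671]
eef_rot: [-0.016, 1.0, 0.001, 0.001]
force: [0.6, 1.1, -1.8]
grip_width: 0.06
gripper_force: 0.0
time_s: 40.33
tcp_pos: [0.5718, 0.332, 0.0598]
eef_rot: [-0.017, 1.0, 0.0, 0.0]
force: [0.9, 0.5, 0.0]
grip_width: 0.06
gripper_force: 0.0
t 40.33 tcp [0.5718 0.332  0.0598] ang 1.605 tilt [0.001 0.   ] rz 0.002 alt -3.14 dxyz after turn [-0.0012 -0.0005 -0.0002] q [-0.74  0.8   0.21  1.62 -0.22  0.75  1.18] w 0.06 F [0.9 0.5 0. ]
```

```bash
echo '[0,0,0,0,0,0,0,0,0,0,0,0,0,0,0,0,0,0,0,0,0,0,0,0,0,0,0,0,0,0,0,0,0,0,0]' > rows.txt && python3 inch.py rows.txt
echo '[0,0,0,0,0,0,0]' > rows.txt && python3 inch.py rows.txt
python3 -c "from h import *;go(.580,.0618,.060,np.pi/2+.0324)"
```

```text
time_s: 40.95
tcp_pos: [0.5719, 0.3312, 0.0591]
eef_rot: [-0.017, 1.0, -0.0, 0.0]
force: [-1.3, -2.2, 4.6]
grip_width: 0.0209
gripper_force: 30.0
time_s: 41.08
tcp_pos: [0.5718, 0.3312, 0.0591]
eef_rot: [-0.017, 1.0, -0.0, 0.0]
force: [-0.4, -2.7, 5.6]
grip_width: 0.0207
gripper_force: 30.0
t 41.08 tcp [0.5718 0.3312 0.0591] ang 1.606 tilt [ 0. -0.] rz 0.003 alt -3.139 dxyz after turn [ 0.0006 -0.2696 -0.0008] q [-0.73  0.8   0.21  1.62 -0.22  0.75  1.18] w 0.0207 F [-0.4 -2.7  5.6]
```

```bash
echo '[0,-0.6,0,0,0,0,0,0,-1.2,0,0,0,0,0,0,-1.8,0,0,0,0,0,0,-2.2,0,0,0,0,0,0,-2.2,0,0,0,0,0]' > rows.txt && python3 inch.py rows.txt
echo '[0,-2.2,0,0,0,0,0,0,-2.2,0,0,0,0,0,0,-2.2,0,0,0,0,0,0,-2.2,0,0,0,0,0,0,-2.2,0,0,0,0,0]' > rows.txt && python3 inch.py rows.txt
echo '[0,-2.2,0,0,0,0,0,0,-1.8,0,0,0,0,0,0,-1.4,0,0,0,0,0,0,-1,0,0,0,0,0,0,0,0,0,0,0,0]' > rows.txt && python3 inch.py rows.txt
python3 -c "from h import *;go(.580,.0618,.060,np.pi/2+.0324)"
```

```text
time_s: 41.7
tcp_pos: [0.5747, 0.2498, 0.0591]
eef_rot: [-0.017, 1.0, -0.0, 0.0]
force: [-0.4, 1.3, 4.5]
grip_width: 0.0209
gripper_force: 30.0
time_s: 42.32
tcp_pos: [0.5784, 0.1397, 0.059]
eef_rot: [-0.017, 1.0, -0.0, 0.0]
force: [-0.3, 1.4, 4.9]
grip_width: 0.0209
gripper_force: 30.0
time_s: 42.95
tcp_pos: [0.5806, 0.0759, 0.059]
eef_rot: [-0.017, 1.0, -0.0, 0.0]
force: [-0.8, 0.7, 5.9]
grip_width: 0.0211
gripper_force: 30.0
t 42.95 tcp [0.5806 0.0759 0.059 ] ang 1.604 tilt [ 0. -0.] rz 0.001 alt -3.141 dxyz after turn [ 0.0011 -0.014  -0.001 ] q [-0.34  0.7   0.18  1.83 -0.2   0.63  1.56] w 0.0211 F [-0.8  0.7  5.9]
```

```bash
echo '[0,-0.6,0,0,0,0,0,0,-0.5,0,0,0,0,0,0,-0.3,0,0,0,0,0,0,0,0,0,0,0,0,0,0,0,0,0,0,0]' > rows.txt && python3 inch.py rows.txt
python3 -c "from h import *;go(.580,.0618,.060,np.pi/2+.0324)"
```

```text
time_s: 43.58
tcp_pos: [0.5811, 0.0621, 0.059]
eef_rot: [-0.017, 1.0, -0.0, 0.0]
force: [-0.0, 0.1, 6.6]
grip_width: 0.0206
gripper_force: 30.0
t 43.58 tcp [0.5811 0.0621 0.059 ] ang 1.605 tilt [ 0.    -0.001] rz 0.002 alt -3.14 dxyz after turn [ 0.0011 -0.0002 -0.001 ] q [-0.32  0.7   0.18  1.83 -0.2   0.63  1.59] w 0.0206 F [-0.   0.1  6.6]
```

```bash
echo '[0,0,0,0,0,0,0.06,0,0,0,0,0,0,0.06,0,0,0,0,0,0,0.06,0,0,0,0,0,0,0.06,0,0,-5,0,0,0,0.06]' > rows.txt && python3 inch.py rows.txt
echo '[0,0,-5,0,0,0,0.06,0,0,-5,0,0,0,0.06,0,5,0,0,0,0,0.06,3,5,0,0,0,0,0.06,3,5,0,0,0,0,0.06]' > rows.txt && python3 inch.py rows.txt
echo '[3,5,0,0,0,0,0.06,3,5,0,0,0,0,0.06,0,0,0,0,0,0,0.06]' > rows.txt && python3 inch.py rows.txt
python3 - <<'E'
from h import *
c=shot('top');d=shot('side');a=c['pixels']
e=(255*(cv2.resize(a[125:225,320:450],(780,600),interpolation=cv2.INTER_CUBIC)/255.)**1.1).astype(np.uint8);cv2.imwrite('pics/t6.png',e)
f=np.load('top0.npz')['pixels'];x=[]
for im in(f,a):  # post blob compare
    m=(im[175:196,326:346].max(2)<70).astype(np.uint8);k=cv2.moments(m,True);x.append((k['m10']/k['m00'],k['m01']/k['m00'],k['m00']))
print(x,arm.observe()['tcp_pos'],arm.observe()['time_s'])
e=(255*(cv2.resize(d['pixels'][160:300,360:510],(640,600),interpolation=cv2.INTER_CUBIC)/255.)**1.1).astype(np.uint8);cv2.imwrite('pics/s6.png',e)
E
```

```text
time_s: 44.2
tcp_pos: [0.5782, 0.0635, 0.1061]
eef_rot: [-0.018, 1.0, -0.001, -0.004]
force: [0.9, 0.1, 0.2]
grip_width: 0.0602
gripper_force: 0.0
time_s: 44.82
tcp_pos: [0.515, 0.213, 0.2088]
eef_rot: [-0.017, 1.0, 0.0, 0.0]
force: [0.6, 0.3, 0.4]
grip_width: 0.0603
gripper_force: 0.0
time_s: 45.2
tcp_pos: [0.4488, 0.3144, 0.2086]
eef_rot: [-0.022, 1.0, 0.001, -0.001]
force: [-0.0, -0.1, -0.0]
grip_width: 0.0599
gripper_force: 0.0
[(7.609756097560975, 12.073170731707316, 41.0), (7.945945945945946, 11.702702702702704, 37.0)] [0.45217045 0.3094233  0.20867716] 45.3
```

View pics/t6.png

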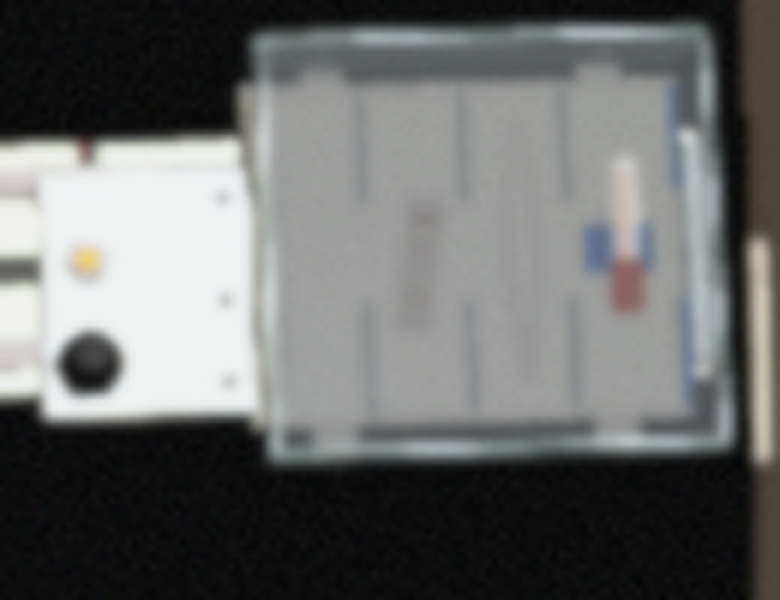

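View pics/s6.png

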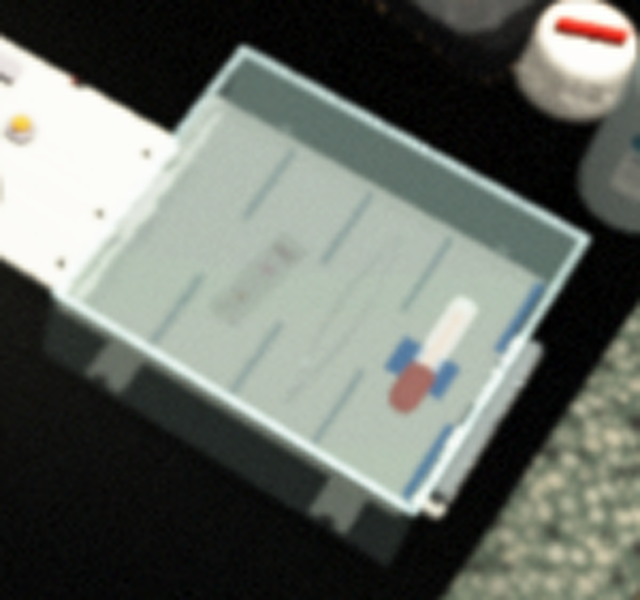

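The tray is under the cover and the post is within 0.3 px of its starting place. The vial (625,235), tweezers (520,250) and cassette (418,265) each lie near the middle of their own lane. I'll hand the job in.

```bash
python3 -c "
from workcell import arm
print(arm.close_job())"
```

```text
the job is handed in; nothing more can be done
None
```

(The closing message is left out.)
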